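# Lock the board clamp with the socket key

## Task

Take the steel socket key out of its sloping rest and stand it upright on the free bench top, open mouth down; let go, then take it again from above by its flat grip and put it over the hexagon head of the swing clamp on the board fixture. Press lightly and turn in small steps until the key drops fully over the head, then turn it clockwise to the stop so that the clamp's toe lies over the board, and leave the key sitting on the head. Work the clamp only with the key, keep the fingers off the fixture, and do not disturb the bottle, tin, battery and capacitor.

Things in the scene. Friction and masses are not known exactly. Their poses are not given: they have to be found in the camera images.
- key: Loose steel socket key, 72 mm long. Origin: centre of its open mouth; z axis from mouth to grip. z 0-40 mm: octagonal body (36 mm square bar, 6 mm chamfers, flats 24 mm wide at x and y = +-18 mm); z 40-72: flat blade 14 mm thick (x), 34 mm wide (y). Socket 23.6 mm across flats, 18 deep, two flats facing +-x. Starts in the rest, z axis rising 30 degrees, blade end high and level, +x face down.
- rest: Fixed black key rest: base plate 100 x 60 x 6 mm, origin under its centre. A 24 mm wide plank slopes up at 30 degrees towards its +x under the key, with an 8 mm lip below the key's mouth; the key overhangs the plank by 6 mm on either side. The key's mouth centre lies at x = -39, y = 0, z = 34 mm in this frame; all of it is under 50 mm high.
- fixture: Fixed board fixture: base plate 10 mm thick, x -35 to 115, y -52 to 52 mm; origin on the bench under the clamp's axis. A circuit board lies at x 30 to 87 mm, parts up to 32 mm above the bench. A round flange 40 mm across turns about the axis with the toe (14 mm wide, reaching 49 mm out, 18 to 25 mm above the bench).
- seat (a point): Centre of the flange's top face, 26 mm above the bench, on the clamp's axis. The hexagon head, 22 mm across flats, 14 mm high, top 3 mm chamfered, stands on it. The head may stand at any angle to the toe, so its angle must be seen or felt. A key fully home has its mouth rim on this face.
- clamp (a joint): Angle of the swing clamp (toe and hexagon head together), rad; grows as it is turned clockwise seen from above. 0: toe fully open, pointing almost to the fixture's +y; 1.4: stop, toe pointing along the fixture's +x, over the board. Friction holds it where it is left (about 0.25 N m).
- flux_bottle: Loose white dropper bottle, 48 mm across, 132 mm tall, light; origin under its centre. Leave it alone.
- screw_tin: Loose round tin, 57 mm across, 35 mm tall; origin under its centre. Leave it alone.
- battery_9v: Loose block battery standing upright, 18 x 26 x 48 mm; origin under its centre. Leave it alone.
- big_cap: Loose can capacitor standing upright, 36 mm across, 54 mm tall; origin under its centre. Leave it alone.
Things that resemble listed ones, but are neither listed nor needed, are in the scene too. What is shaped like the key but pink or red is not meant.

How it is judged:
By the outcome, as a careful person would: the job done as asked, in the order asked, and still so for the second after the job is handed in, with the robot touching nothing.
It also fails if it takes over 64 s, if anything falls off the work surface, if the arm or the gripper's body presses on something with over 40 N, if the wrist force passes 120 N, or if a joint passes its speed limit or range.

## Robot

A 6-joint arm with a two-finger parallel gripper is mounted at the origin on a cart in front of the work surface, level with it; the furniture and walls round the work are solid. World frame = base frame: x ahead of the robot, y to its left, z up, the work surface at z = 0. Lengths are in mm, angles in rad, forces in N, time in s.
With the tool pointing down it reaches from about 275 to 750 mm from the base axis. Payload 10.2 kg.
Tool frame: the origin (TCP) lies between the finger pads; the fingertips stand 11 mm ahead of it and the grasp point (between the pads) lies 8 mm behind it; z points along the fingers, y is the line along which they close (so a half turn about z gives the same grasp; the last joint's range is limited). The gripper opens to 85 mm and grips with 20 to 120 N. Pads are 22 mm wide; open, the fingers measure 114 mm over their backs; the gripper's body (76 mm by 85 mm) begins 54 mm behind the grasp point. The pads swing forward as they close: fully open they stand 13 mm farther back than shut.
Start: joints at [-1.394, 0.313, 1.498, -0, 1.331, -0.223], TCP at [204.336, -483.609, 242.294] pointing down, gripper open.
Joint ranges: [-2.94, 2.94], [-0.97, 2.17], [0.19, 2.56], [-1.23, 4.37], [0.02, 3.11], [-2.88, 2.88]. Speed limits (rad/s): [2.39, 2.39, 3.01, 3.14, 3.14, 3.14].

## Interface

Orientations are given as a unit quaternion [w, x, y, z].
In Python, from rig import sense, eyes, finish_job gives the robot as it stands.
- The arm moves only by the shell command python3 -m jog 'ROWS' [FORCE]. ROWS is JSON, a list of rows, each a list of 7 numbers: the shift along the tool's x, y, z in m, then the turn, a rotation vector about the tool's x, y, z in rad, then the finger opening in m, from 0 to 0.0854. In form: [[dx, dy, dz, rx, ry, rz, gripper], ...]. A call has 1 to 5 rows; each row shifts and turns the commanded pose from where the row before left it, along the tool's axes as they then stand; what a row does not reach is not made up. A row lasts 1/10 s, in which the tool goes at most 50 mm and 8.59 degrees, less where a joint would pass 70% of its speed; a pose out of reach is approached as far as the arm can. A call is refused whole if a number of a shift passes 0.05 or a number of a turn 0.15, either way. A call with a gripper value outside its range is refused whole. The fingers move at their own pace and stop on an object; FORCE is the grip in N (left out, the last holds). Time passes only in rows, so rows that do not move let the fingers close. It gives the time, the measured TCP pose, the force, the opening and the grip force at its end, in the units of the state.
- sense(): the state, without advancing time (a new reading comes with each control period).
- eyes.capture(name): name is "scene" or "top"; returns the picture (480x640x3 uint8, red, green, blue); there is no depth.
- eyes.calibration(name): a dict with "fx", "fy", "cx", "cy" (pixels), "cam_to_world" (4x4, takes a point from camera to world coordinates). Camera axes: x right, y down, z forward; pixel columns grow to the right and rows downward; lengths in mm; the calibration is good to about 2 mm. A picture is of the moment at which its call begins. calibration takes no time and is no camera call.
- finish_job(): hands the job in; it is judged then, once.
The state is a dict: "time_s": time; "joints": joint angles; "dq": joint speeds; "tau": joint torques, N m; "eef_pos": TCP position; "ee_rot": TCP orientation; "force": force on the tool from outside, world axes, zero at the start; "wrist_torque": the same for the moment, N m; "grip_width": opening from 0.0 (shut) to 1.0 (fully open); "grip_force": force on a finger pad.
Only numpy, scipy, OpenCV 4.12 (cv2) and the standard library are available. Lean on these libraries where they do the work, as an engineer would, in place of code of your own. Each camera call takes 0.05 s, during which the arm holds its last target. There are 200 camera calls.

## Working session

There is one attempt and no reset: what is moved stays moved. The work goes in short steps, Python scripts to look and compute and a shell command to move; the robot and the scene stay as the last step left them, time stands still between calls to the robot, and variables do not carry over. Pictures are saved under pics/ and viewed, at most 10 in all, crops included, and the job is handed in when it is done.

```bash
ls; mkdir -p pics
cat > h.py <<'E'
import numpy as np, cv2
from rig import sense, eyes, finish_job
from scipy.spatial.transform import Rotation as R
def cap(n,f=None):
    im=eyes.capture(n)[:,:,::-1].copy()
    if f: cv2.imwrite('pics/'+f,im)
    return im
def onplane(n,uv,z):
    c=eyes.calibration(n);T=np.array(c['cam_to_world'])
    uv=np.atleast_2d(uv).astype(float)
    d=np.c_[(uv[:,0]-c['cx'])/c['fx'],(uv[:,1]-c['cy'])/c['fy'],np.ones(len(uv))]@T[:3,:3].T
    o=T[:3,3]; return o+d*((z-o[2])/d[:,2])[:,None]
def proj(n,P):
    c=eyes.calibration(n);T=np.array(c['cam_to_world'])
    p=(np.atleast_2d(P)-T[:3,3])@T[:3,:3]
    return np.c_[c['fx']*p[:,0]/p[:,2]+c['cx'],c['fy']*p[:,1]/p[:,2]+c['cy']]
def rot():
    q=sense()['ee_rot'];return R.from_quat([q[1],q[2],q[3],q[0]])
E
python3 - <<'E'
from h import *
cap('scene','s0.png');cap('top','t0.png')
for n in('scene','top'):
    c=eyes.calibration(n);print(n,c['fx'],np.round(c['cam_to_world'],3).tolist())
s=sense();print(s['ee_rot'],s['eef_pos'],rot().as_matrix().round(3).tolist())
E
```

```text
pics
scene 568.4241861654007 [[-0.717, -0.445, 0.537, -84.064], [-0.697, 0.455, -0.554, 905.085], [0.002, -0.771, -0.637, 823.227], [0.0, 0.0, 0.0, 1.0]]
top 447.192549109415 [[-0.012, -0.987, 0.163, 395.067], [-1.0, 0.015, 0.013, 268.196], [-0.015, -0.163, -0.987, 1023.696], [0.0, 0.0, 0.0, 1.0]]
[-5.72093277e-04  9.80081859e-01  1.98593105e-01  1.15701032e-05] [ 204.31085984 -483.39658915  241.79787852] [[0.921, 0.389, -0.0], [0.389, -0.921, 0.001], [0.0, -0.001, -1.0]]
```

View pics/s0.png

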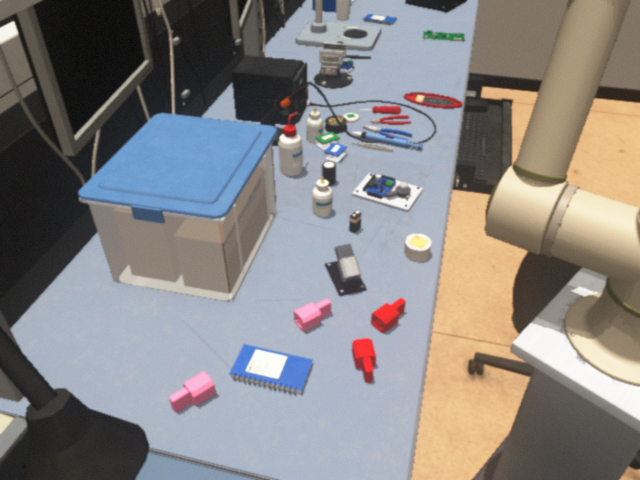

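View pics/t0.png

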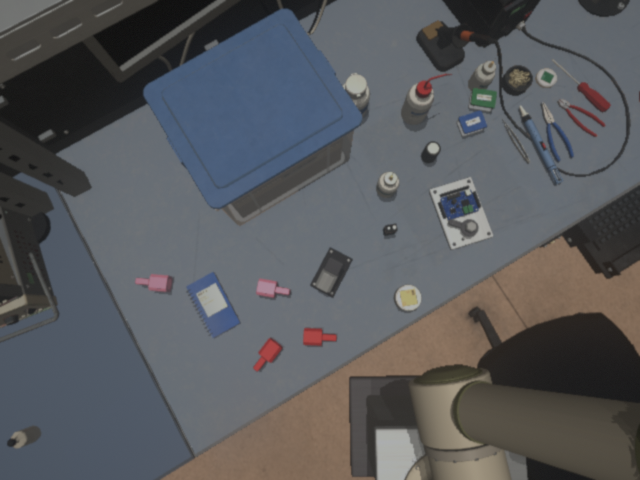

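The key lookalikes are the pink ones at scene (313,314) and (193,392), the red ones at (388,315) and (365,357), and the grey one in the black rest at (347,268), top (331,272). By the description I choose the grey one. The fixture is at top (462,213) and scene (388,190).

Run:
```python
from h import *
s=cv2.imread('pics/s0.png');t=cv2.imread('pics/t0.png')
def crop(im,x,y,w,h,k):return cv2.resize(im[y:y+h,x:x+w],None,fx=k,fy=k,interpolation=cv2.INTER_CUBIC)
a=np.hstack([crop(t,300,242,66,50,6),crop(s,315,240,66,50,6)])
b=np.hstack([crop(t,428,172,66,50*3//2+5,6)[:300*80//50],crop(s,345,165,66+14,50,5)[:300] if 0 else cv2.copyMakeBorder(crop(s,348,165,79,48,5),0,240,0,1,cv2.BORDER_CONSTANT)])[:300*8//5]
w=min(a.shape[1],b.shape[1]);o=np.vstack([a[:,:w],b[:,:w]]);o=cv2.convertScaleAbs(o,alpha=1.5)
o=o[:600*2];print(o.shape);o=cv2.resize(o,None,fx=min(1,600/o.shape[0]),fy=min(1,600/o.shape[0]));print(o.shape);cv2.imwrite('pics/c0.png',o)
```

```text
(780, 792, 3)
(600, 609, 3)
```

View pics/c0.png

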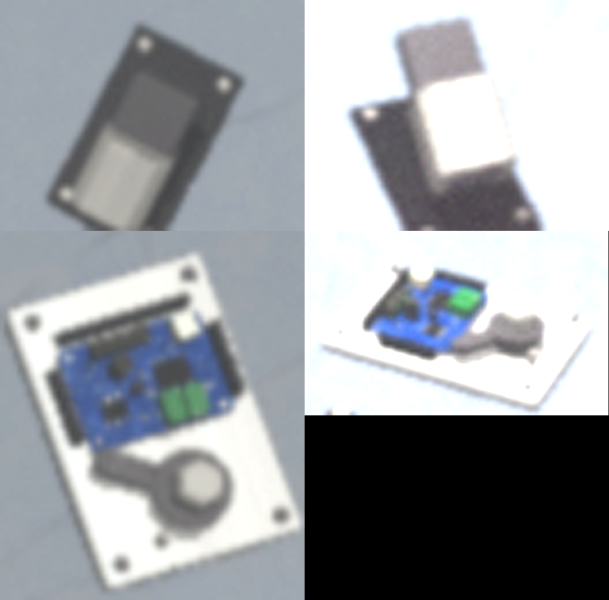

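The crop shows the grey key in its rest: the light body at about top (326,280), the dark blade at upper right (333,266), level. The fixture shows the toe pointing left at (449,222), the light hexagon head at (471,226) and the board above it. Next I measure.

Run:
```python
from h import *
t=cv2.imread('pics/t0.png');s=cv2.imread('pics/s0.png')
def sub(im,x,y,w,h,k=6):
    return cv2.resize(im[y:y+h,x:x+w],None,fx=k,fy=k,interpolation=cv2.INTER_CUBIC),lambda p:(np.asarray(p,float)+.5)/k-.5+[x,y]
def rect(m,f,name,z):
    cs,_=cv2.findContours(m,cv2.RETR_EXTERNAL,cv2.CHAIN_APPROX_NONE);c=max(cs,key=cv2.contourArea)
    b=cv2.boxPoints(cv2.minAreaRect(c.reshape(-1,1,2)));W=onplane(name,f(b),z)[:,:2]
    h=f(c[:,0]);P=onplane(name,h,z)[:,:2].astype(np.float32)
    r=cv2.minAreaRect(P);print('rect',name,np.round(r[0],1),np.round(r[1],1),round(r[2],1));return r
# rest
c,f=sub(t,298,240,66,64);g=cv2.cvtColor(c,cv2.COLOR_BGR2GRAY);hsv=cv2.cvtColor(c,cv2.COLOR_BGR2HSV)
print('bench hsv',hsv[5,5],'plate',g[60,200])
bl=((hsv[...,1]<55)|(g<60)).astype(np.uint8)*255
rect(bl,f,'top',6)
# body of key light: g levels
cv2.imwrite('pics/m.png',bl)
c,f=sub(t,420,165,80,95);hsv=cv2.cvtColor(c,cv2.COLOR_BGR2HSV);g=hsv[...,2]
w=((g>165)).astype(np.uint8)*255
print('fix bright',np.percentile(g,[5,50,90]),hsv[5,5])
w=cv2.morphologyEx(w,cv2.MORPH_CLOSE,np.ones((9,9)))
rect(w,f,'top',10)
c,f=sub(s,340,160,100,60);hsv=cv2.cvtColor(c,cv2.COLOR_BGR2HSV);g=hsv[...,2]
print(np.percentile(g,[5,50,90]),hsv[5,5])
w=((g>175)&(hsv[...,1]<40)).astype(np.uint8)*255
rect(w,f,'scene',10)
# hex head and flange, in top
c,f=sub(t,452,207,40,40,10);hsv=cv2.cvtColor(c,cv2.COLOR_BGR2HSV);g=hsv[...,2];S=hsv[...,1]
print(g[::20,::20])
```

```text
bench hsv [105  26 117] plate 88
rect top [491.9 249.9] [151.8 146. ] 89.1
fix bright [ 77. 114. 166.] [106  25 114]
rect top [589.7 -63.4] [72.3 96.8] 16.6
[103. 191. 206.] [113  18 128]
rect scene [623.6 -71.7] [276.7 266.4] 44.4
[[107 108  83  72 101  90  89  98  88 102  99 101 101  78  95 144 113 114
  115 114]
 [ 78  66  89  99 101  76  90 101  84 102 101  97 117 113 151 164 117 112
  112 113]
 [ 52  51  87 105 101  90  79 101  90  98  94  93 109 129 168 168 136 112
  114 113]
 [ 70  84  94 108 102 100  65  84  77  81 101 133 153 167 170 167 156 116
  115 115]
 [102 101 104 114 101  98  89  99 134 153 169 174 171 169 170 169 166 126
  114 114]
 [103 102 103 112 131 135 142 164 171 171 173 174 171 169 170 169 168 143
  113 113]
 [ 96 107 144 167 172 173 170 156 137 138 151 168 173 170 170 169 167 162
  117 114]
 [ 82  92 103 133 152 168 128  91  80  86  96 108 162 171 169 169 169 167
  129 113]
 [ 85  84  81  81  87  95  82  83 101 127 133 114 112 161 170 170 169 168
  150 115]
 [ 74  75  80  81  80  76  79  79 125 142 142 141 109 133 170 169 169 167
  166 120]
 [110  99  79  76  75  78  78  76 123 142 142 142 115 112 170 168 169 169
  168 139]
 [169 168 147 129  96  77  79  72 109 131 139 133  98 116 171 168 169 168
  169 158]
 [175 174 175 173 138  79  79  67  69  86 102  82  80 133 172 170 168 169
  161 161]
 [175 174 174 176 146  92  77  79  74  68  73  77 105 163 172 170 168 167
  101 111]
 [174 174 174 174 170 129  88  79  77  79  80  97 155 171 172 172 170 167
  122 131]
 [175 174 174 174 175 156 119 107  99  99 123 155 170 169 172 172 170 167
  158 142]
 [175 175 175 175 173 113 120 152 144 146 164 169 170 169 170 160 140 125
  110 114]
 [175 173 174 173 175 153 156 172 172 173 168 163 155 136 117 106 110 114
  116 117]
 [158 117 153 175 174 175 174 172 166 155 128 118 104 108 113 116 117 117
  117 117]
 [149  96 138 175 173 166 151 119 115 110 112 116 116 117 116 117 117 117
  118 117]]
```

```bash
cat >> h.py <<'E'
def sub(im,x,y,w,h,k=6):
    return cv2.resize(im[y:y+h,x:x+w],None,fx=k,fy=k,interpolation=cv2.INTER_CUBIC),lambda p:(np.asarray(p,float)+.5)/k-.5+[x,y]
def cont(m,f,name,z,quiet=0):
    cs,_=cv2.findContours(m,cv2.RETR_EXTERNAL,cv2.CHAIN_APPROX_NONE);c=max(cs,key=cv2.contourArea)
    P=onplane(name,f(c[:,0]),z)[:,:2].astype(np.float32);r=cv2.minAreaRect(P)
    if not quiet: print(name,np.round(r[0],1),np.round(r[1],1),round(r[2],1),np.round(f(c[:,0]).mean(0),1))
    return P,r
E
python3 - <<'E'
from h import *
t=cv2.imread('pics/t0.png');s=cv2.imread('pics/s0.png')
c,f=sub(t,298,240,66,64);g=c.max(2)
for th in (70,80,90): print('rest',th,end=' ');cont((g<th).astype(np.uint8)*255,f,'top',6)
c,f=sub(s,320,240,55,60);g=c.max(2);print(g[::30,::30])
for th in (70,80): print('rest',th,end=' ');cont((g<th).astype(np.uint8)*255,f,'scene',6)
c,f=sub(t,420,165,80,95);g=c.max(2)
for th in (135,145): print('fix',th,end=' ');cont((g>th).astype(np.uint8)*255,f,'top',10)
c,f=sub(s,345,165,85,50);g=c.max(2);S=cv2.cvtColor(c,cv2.COLOR_BGR2HSV)[...,1]
for th in (160,175): print('fix',th,end=' ');cont((g>th).astype(np.uint8)*255,f,'scene',10)
c,f=sub(t,463,215,17,22,10);g=c.max(2)
m=(g>112).astype(np.uint8)*255
n,l,st,ce=cv2.connectedComponentsWithStats(m);print(st[:,4],ce)
i=l[113,85] if l[113,85] else 1; m=(l==i).astype(np.uint8)*255
P,r=cont(m,f,'top',39);ctr=P.mean(0);a=np.degrees(np.arctan2(*(P-ctr).T[::-1]))%360;rad=np.hypot(*(P-ctr).T)
print(ctr,[round(float(rad[(a>=k)&(a<k+10)].mean()),1) for k in range(0,360,10)])
M=cv2.moments(P);print('hexphase: corner angle',np.degrees(np.angle(np.sum(rad**2*np.exp(6j*np.radians(a))))) /6)
E
```

```text
rest 70 top [489.6 249.1] [58.1 99.2] 61.6 [332.1 270.1]
rest 80 top [489.3 249.2] [ 59.8 101.5] 61.6 [331.  272.3]
rest 90 top [489.1 249.5] [ 61.2 103.8] 61.3 [331.  272.3]
[[199 198 198 198 197 196 197 196 192 195 191]
 [198 197 197 197 173 140 133 195 196 198 197]
 [196 200 197 131 114 114 111 197 198 193 196]
 [196 199 196 190 115 110 113 185 199 196 198]
 [198 197 199 195 147 218 211 192 192 198 198]
 [198 126 136  61 124 209 218 213 194 197 200]
 [197 198  61  62  93 192 219 211 175 197 199]
 [197 196  98  61  73 182 212 170 122 197 199]
 [197 197 195  63  61  90  66  61  62 199 199]
 [193 197 198  91  62  55  54  57  63 149 200]
 [200 197 197 187  97  60  57  56  58  85 196]
 [196 199 198 197  82 123 145 178 196 196 198]]
rest 70 scene [490.7 252.4] [54.7 97.8] 61.7 [343.8 281.1]
rest 80 scene [490.8 252.4] [55.9 99.7] 61.7 [344.  279.7]
fix 135 top [624.1 -53.5] [148.8 102.3] 16.6 [459.6 213. ]
fix 145 top [624.1 -53.4] [147.3 100.9] 16.6 [459.6 213. ]
fix 160 scene [628.2 -63.1] [233.6 221.5] 44.4 [386.6 189.7]
fix 175 scene [628.2 -63.1] [233.6 221.5] 44.4 [386.5 189.8]
[16683 14789  5839    89] [[ 60.42162681 139.31199425]
 [111.0645074   73.97302049]
 [ 87.23771194 112.69481076]
 [  4.17977528 215.12359551]]
top [586.  -65.5] [18.8 19.4] 88.4 [471.3 225.8]
[585.9121  -65.26487] [9.7, 9.4, 9.4, 9.5, 9.7, 10.0, 9.8, 9.4, 9.1, 9.1, 9.6, 10.0, 10.1, 9.7, 9.3, 9.3, 9.5, 9.6, 9.6, 9.4, 9.3, 9.4, 9.6, 9.8, 9.8, 9.7, 9.5, 9.6, 9.8, 10.0, 10.0, 9.6, 9.3, 9.3, 9.4, 9.7]
hexphase: corner angle 0.017114937
```

```bash
cat >> h.py <<'E'
def Rt(yaw,tilt=0):  # tool-x yaw deg, pointing down, then turn about tool y by tilt deg
    a=np.radians(yaw);x=np.array([np.cos(a),np.sin(a),0]);z=np.array([0,0,-1.]);y=np.cross(z,x)
    return R.from_matrix(np.c_[x,y,z])*R.from_euler('y',tilt,degrees=True)
def plan(p,Rg,n,from_=None):
    s=sense();p0=np.array(s['eef_pos']);R0=rot()
    if from_: p0,R0=np.array(from_[0]),from_[1]
    rv=(R0.inv()*Rg).as_rotvec();out=[];P=p0.copy();Q=R0
    for i in range(n):
        tp=p0+(np.array(p)-p0)*(i+1)/n
        d=np.round(Q.inv().apply(tp-P)/1000,3);r=np.round(rv/n,3)
        P=P+Q.apply(d)*1000;Q=Q*R.from_rotvec(r);out.append([float(v) for v in (*d,*r)])
    for i,o in enumerate(out): print(o,end=',\n' if i%5==4 else ',')
    print('end',P.round(1),'err',(np.array(p)-P).round(1),'rot err',(Q.inv()*Rg).as_rotvec(True).round(1))
E
python3 - <<'E'
from h import *
print(onplane('top',[(408,298),(337,338),(320,338),(390,230),(388,182)],20).round(0))
g=Rt(151.6,30);z=g.as_matrix()[:,2];print(z)
T=np.array([479.4,254.9,50])+8*z;print(T)
plan(T-100*z,g,20)
E
```

```text
[[429.  79.  20.]
 [343. 239.  20.]
 [344. 276.  20.]
 [583. 113.  20.]
 [696. 113.  20.]]
[-0.43982429  0.2378121  -0.8660254 ]
[475.88140571 256.80249684  43.07179677]
[0.028, -0.027, 0.006, 0.029, 0.014, -0.109],[0.032, -0.023, 0.006, 0.029, 0.014, -0.109],[0.033, -0.02, 0.008, 0.029, 0.014, -0.109],[0.035, -0.016, 0.009, 0.029, 0.014, -0.109],[0.037, -0.011, 0.01, 0.029, 0.014, -0.109],
[0.037, -0.007, 0.01, 0.029, 0.014, -0.109],[0.038, -0.003, 0.012, 0.029, 0.014, -0.109],[0.038, 0.002, 0.011, 0.029, 0.014, -0.109],[0.037, 0.006, 0.013, 0.029, 0.014, -0.109],[0.036, 0.01, 0.012, 0.029, 0.014, -0.109],
[0.034, 0.015, 0.013, 0.029, 0.014, -0.109],[0.033, 0.019, 0.012, 0.029, 0.014, -0.109],[0.03, 0.022, 0.013, 0.029, 0.014, -0.109],[0.027, 0.026, 0.012, 0.029, 0.014, -0.109],[0.024, 0.029, 0.011, 0.029, 0.014, -0.109],
[0.021, 0.032, 0.012, 0.029, 0.014, -0.109],[0.017, 0.034, 0.01, 0.029, 0.014, -0.109],[0.013, 0.036, 0.009, 0.029, 0.014, -0.109],[0.008, 0.038, 0.009, 0.029, 0.014, -0.109],[0.005, 0.039, 0.008, 0.029, 0.014, -0.109],
end [519.9 233.6 129.6] err [-0.  -0.6  0.1] rot err [ 0.2  0.2 -0.2]
```

```bash
python3 -m jog '[[0.028,-0.027,0.006,0.029,0.014,-0.109,0.085],[0.032,-0.023,0.006,0.029,0.014,-0.109,0.085],[0.033,-0.02,0.008,0.029,0.014,-0.109,0.085],[0.035,-0.016,0.009,0.029,0.014,-0.109,0.085],[0.037,-0.011,0.01,0.029,0.014,-0.109,0.085]]'
python3 -m jog '[[0.037,-0.007,0.01,0.029,0.014,-0.109,0.085],[0.038,-0.003,0.012,0.029,0.014,-0.109,0.085],[0.038,0.002,0.011,0.029,0.014,-0.109,0.085],[0.037,0.006,0.013,0.029,0.014,-0.109,0.085],[0.036,0.01,0.012,0.029,0.014,-0.109,0.085]]'
python3 -m jog '[[0.034,0.015,0.013,0.029,0.014,-0.109,0.085],[0.033,0.019,0.012,0.029,0.014,-0.109,0.085],[0.03,0.022,0.013,0.029,0.014,-0.109,0.085],[0.027,0.026,0.012,0.029,0.014,-0.109,0.085],[0.024,0.029,0.011,0.029,0.014,-0.109,0.085]]'
python3 -m jog '[[0.021,0.032,0.012,0.029,0.014,-0.109,0.085],[0.017,0.034,0.01,0.029,0.014,-0.109,0.085],[0.013,0.036,0.009,0.029,0.014,-0.109,0.085],[0.008,0.038,0.009,0.029,0.014,-0.109,0.085],[0.005,0.039,0.008,0.029,0.014,-0.109,0.085]]'
python3 - <<'E'
from h import *
g=Rt(151.6,30);z=g.as_matrix()[:,2]
T=np.array([479.4,254.9,50])+8*z
s=sense();print(s['joints'],s['time_s']);plan(T-60*z,g,2)
E
```

```text
time_s: 0.6
eef_pos: [283.8, -302.8, 213.7]
ee_rot: [-0.078, 0.886, 0.456, 0.02]
force: [0.5, -0.2, 0.2]
grip_width: 0.997
grip_force: 0.0
time_s: 1.1
eef_pos: [362.3, -123.8, 185.7]
ee_rot: [-0.148, 0.722, 0.675, 0.038]
force: [1.1, -0.4, 0.0]
grip_width: 0.995
grip_force: 0.0
time_s: 1.6
eef_pos: [441.5, 54.7, 157.5]
ee_rot: [-0.207, 0.5, 0.839, 0.053]
force: [1.2, -0.4, 0.7]
grip_width: 0.996
grip_force: 0.0
time_s: 2.1
eef_pos: [520.3, 234.7, 128.7]
ee_rot: [-0.25, 0.237, 0.937, 0.063]
force: [0.9, -1.2, 1.0]
grip_width: 0.993
grip_force: 0.0
[ 0.09521232  0.72151332  1.24795202  0.28195672  1.61462436 -1.03039956] 2.1
[0.0, -0.001, 0.019, 0.0, 0.001, -0.0],[0.0, -0.001, 0.02, 0.0, 0.001, -0.0],end [502.2 242.2  94.9] err [0.  0.3 0.2] rot err [ 0.  0. -0.]
```

```bash
python3 -m jog '[[0,-0.001,0.02,0,0.001,0,0.085],[0,-0.001,0.02,0,0.001,0,0.085],[0,0,0.02,0,0,0,0.085],[0,0,0.02,0,0,0,0.085],[0,0,0.02,0,0,0,0.085]]'
python3 - <<'E'
from h import *
g=Rt(151.6,30);z=g.as_matrix()[:,2]
T=np.array([479.4,254.9,50])+8*z
plan(T,g,1);cap('scene','s1.png');s=cv2.imread('pics/s1.png');t=cap('top')
cv2.imwrite('pics/c1.png',np.hstack([cv2.resize(s[210:330,270:420],(560,448)),cv2.resize(t[230:310,300:340],(224,448))]))
E
```

```text
time_s: 2.6
eef_pos: [474.7, 255.5, 41.7]
ee_rot: [-0.25, 0.24, 0.936, 0.064]
force: [1.3, 0.2, -0.5]
grip_width: 0.995
grip_force: 0.0
[0.0, 0.002, -0.001, 0.002, 0.001, -0.005],end [476.1 257.1  42.5] err [-0.2 -0.3  0.5] rot err [-0.  0.  0.]
```

View pics/c1.png

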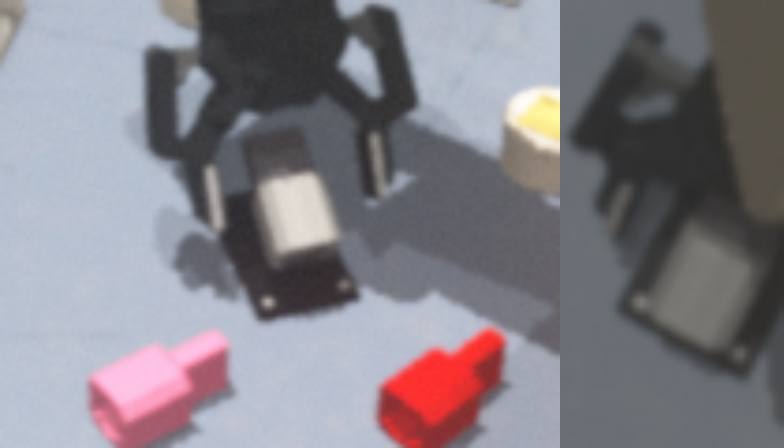

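The crop shows the open fingers straddling the key about evenly, with the pads beside the body/blade transition at (215,195) and (375,165). I close now.

```bash
python3 -m jog '[[0,0.001,0,0,0,-0.004,0.03],[0,0,0,0,0,0,0.03],[0,0,0,0,0,0,0.03],[0,0,0,0,0,0,0.03],[0,0,0,0,0,0,0.03]]' 80
python3 -m jog '[[0,0,0,0,0,0,0.03],[0,0,0,0,0,0,0.03],[0,0,0,0,0,0,0.03]]'
```

```text
time_s: 3.2
eef_pos: [476.6, 256.1, 43.5]
ee_rot: [-0.249, 0.238, 0.937, 0.065]
force: [2.2, -2.1, 6.0]
grip_width: 0.404
grip_force: 80.0
time_s: 3.5
eef_pos: [476.6, 256.2, 43.5]
ee_rot: [-0.249, 0.238, 0.937, 0.065]
force: [1.7, -1.1, 6.5]
grip_width: 0.406
grip_force: 80.0
```

```bash
cat >> h.py <<'E'
ex=np.array([np.cos(np.radians(-28.4)),np.sin(np.radians(-28.4)),0]);up=np.array([0,0,1.])
kz=ex*np.cos(np.pi/6)+up*.5; kx=ex*.5-up*np.cos(np.pi/6)
K0=R.from_matrix(np.c_[kx,np.cross(kz,kx),kz]); k0=np.array([489.3,249.5,0])-39*ex+34*up
Kt=R.from_matrix(np.c_[ex,np.cross(up,ex),up])
E
python3 - <<'E'
from h import *
import json
s=sense();p=np.array(s['eef_pos']);Rr=rot();pr=K0.inv().apply(p-k0);Rr2=K0.inv()*Rr
print('tcp in key',pr,s['wrist_torque']);json.dump([pr.tolist(),Rr2.as_quat().tolist()],open('rel.json','w'))
print('lift');plan(p+[0,0,80],Rr,2)
tgt=lambda h:(np.array([400,170,h])+Kt.apply(pr),Kt*Rr2)
a=tgt(10);print(a[0]);plan(a[0],a[1],12,(p+[0,0,80],Rr))
E
```

```text
tcp in key [ 4.08761424 -0.17496028 26.10320164] [-0.08230436 -0.07998198  0.01345644]
lift
[0.02, 0.0, -0.035, 0.0, 0.0, 0.0],[0.02, 0.0, -0.034, 0.0, 0.0, 0.0],end [476.1 256.2 123.3] err [0.5 0.  0.2] rot err [0. 0. 0.]
[403.51244869 167.90192815  36.10320164]
[-0.002, -0.009, 0.007, -0.0, -0.087, -0.0],[-0.001, -0.01, 0.008, -0.0, -0.087, -0.0],[-0.001, -0.009, 0.007, -0.0, -0.087, -0.0],[-0.0, -0.01, 0.008, -0.0, -0.087, -0.0],[0.0, -0.009, 0.007, -0.0, -0.087, -0.0],
[0.002, -0.009, 0.007, -0.0, -0.087, -0.0],[0.001, -0.01, 0.008, -0.0, -0.087, -0.0],[0.003, -0.009, 0.007, -0.0, -0.087, -0.0],[0.003, -0.01, 0.007, -0.0, -0.087, -0.0],[0.004, -0.009, 0.006, -0.0, -0.087, -0.0],
[0.004, -0.009, 0.006, -0.0, -0.087, -0.0],[0.005, -0.01, 0.006, -0.0, -0.087, -0.0],end [402.9 167.9  36. ] err [0.6 0.  0.1] rot err [-0.1 -0.2 -0.2]
```

```bash
python3 -m jog '[[0.02,0,-0.035,0,0,0,0.03],[0.02,0,-0.034,0,0,0,0.03],[0,0,0,0,0,0,0.03]]'
python3 -m jog '[[-0.002,-0.009,0.007,0,-0.087,0,0.03],[-0.001,-0.01,0.008,0,-0.087,0,0.03],[-0.001,-0.009,0.007,0,-0.087,0,0.03],[0,-0.01,0.008,0,-0.087,0,0.03],[0,-0.009,0.007,0,-0.087,0,0.03]]'
python3 -m jog '[[0.002,-0.009,0.007,0,-0.087,0,0.03],[0.001,-0.01,0.008,0,-0.087,0,0.03],[0.003,-0.009,0.007,0,-0.087,0,0.03],[0.003,-0.01,0.007,0,-0.087,0,0.03],[0.004,-0.009,0.006,0,-0.087,0,0.03]]'
python3 -m jog '[[0.004,-0.009,0.006,0,-0.087,0,0.03],[0.005,-0.01,0.006,0,-0.09,0,0.03],[0,0,0,0,0,0,0.03]]'
python3 - <<'E'
from h import *
import json
pr,q=json.load(open('rel.json'));Rr2=R.from_quat(q)
plan(np.array([400,170,3])+Kt.apply(pr),Kt*Rr2,2)
s=cap('scene','s2.png');t=cap('top')
u,v=proj('scene',[[400,170,40]])[0].astype(int);print(u,v)
cv2.imwrite('pics/c2.png',cv2.resize(s[v-60:v+60,u-75:u+75],(600,480),interpolation=cv2.INTER_CUBIC))
E
```

```text
time_s: 3.8
eef_pos: [477.4, 256.6, 126.7]
ee_rot: [-0.246, 0.237, 0.937, 0.066]
force: [0.8, -0.0, -2.3]
grip_width: 0.405
grip_force: 80.7
time_s: 4.3
eef_pos: [444.5, 218.8, 85.2]
ee_rot: [-0.041, 0.246, 0.968, 0.011]
force: [-0.2, 0.3, -2.7]
grip_width: 0.404
grip_force: 80.5
time_s: 4.8
eef_pos: [413.2, 182.7, 49.0]
ee_rot: [0.169, 0.242, 0.954, -0.042]
force: [1.4, -1.6, -2.1]
grip_width: 0.408
grip_force: 80.5
time_s: 5.1
eef_pos: [403.2, 169.7, 37.7]
ee_rot: [0.227, 0.24, 0.942, -0.063]
force: [-0.2, 0.1, -2.0]
grip_width: 0.408
grip_force: 80.5
[0.001, -0.001, 0.004, -0.007, -0.026, -0.0],[0.002, -0.0, 0.004, -0.007, -0.026, -0.0],end [403.7 168.2  29.2] err [-0.1 -0.3 -0.1] rot err [-0.1  0.  -0. ]
405 266
```

View pics/c2.png

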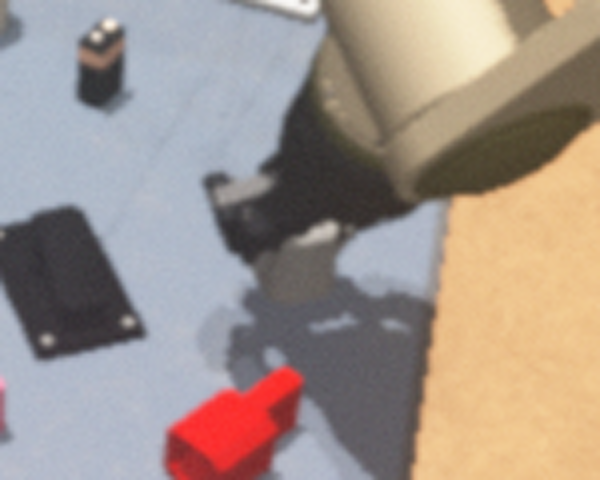

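The crop shows the key held near upright at (300,265), mouth down, over free bench between the rest and the red decoy. I lower it now.

```bash
python3 -m jog '[[0.001,-0.001,0.004,-0.007,-0.026,0,0.03],[0.002,0,0.004,-0.007,-0.026,0,0.03],[0,0,0,0,0,0,0.03]]'
python3 -m jog '[[0.001,0,0.0015,0,0,0,0.03],[0.0005,0,0.001,0,0,0,0.03]]'
python3 -m jog '[[0.0005,0,0.001,0,0,0,0.03],[0.0005,0,0.001,0,0,0,0.03]]'
```

```text
time_s: 5.5
eef_pos: [405.9, 168.5, 30.5]
ee_rot: [0.254, 0.238, 0.935, -0.062]
force: [-0.0, -0.2, -1.4]
grip_width: 0.408
grip_force: 80.5
time_s: 5.7
eef_pos: [406.3, 168.7, 28.1]
ee_rot: [0.255, 0.238, 0.935, -0.061]
force: [0.4, 0.2, -2.2]
grip_width: 0.406
grip_force: 80.5
time_s: 5.9
eef_pos: [406.1, 168.6, 25.7]
ee_rot: [0.255, 0.238, 0.935, -0.061]
force: [0.4, -0.4, -1.8]
grip_width: 0.403
grip_force: 80.5
```

```bash
python3 -m jog '[[0.0003,0,0.0006,0,0,0,0.03],[0,0,0,0,0,0,0.03]]'|sed -n 2,4p
python3 -m jog '[[0.0003,0,0.0006,0,0,0,0.03],[0,0,0,0,0,0,0.03]]'|sed -n 2,4p
python3 -m jog '[[0.0003,0,0.0006,0,0,0,0.03],[0,0,0,0,0,0,0.03]]'|sed -n 2,4p
```

```text
eef_pos: [406.1, 168.6, 25.3]
ee_rot: [0.255, 0.238, 0.935, -0.061]
force: [-1.5, -0.2, 4.0]
eef_pos: [406.2, 168.5, 25.2]
ee_rot: [0.256, 0.238, 0.935, -0.062]
force: [-7.7, 0.7, 15.7]
eef_pos: [406.3, 168.6, 25.1]
ee_rot: [0.256, 0.238, 0.935, -0.062]
force: [-14.6, 2.1, 28.8]
```

```bash
python3 -m jog '[[-0.0003,0,-0.0007,0,0,0,0.03],[0,0,0,0,0,0,0.05],[0,0,0,0,0,0,0.085],[0,0,0,0,0,0,0.085],[0,0,0,0,0,0,0.085]]'
python3 -m jog '[[0,0,0,0,0,0,0.085],[0,0,-0.01,0,0,0,0.085],[0,0,-0.03,0,0,0,0.085],[0,0,-0.04,0,0,0,0.085],[0,0,-0.04,0,0,0,0.085]]'
python3 - <<'E'
from h import *
g=Rt(-118.4+0,0)
print(g.as_matrix().round(2).tolist(), sense()['joints'])
for yaw in (61.6,-118.4): print(yaw);plan([400,170,170],Rt(yaw),10)
s=cap('scene','s3.png');t=cap('top','t3.png')
cv2.imwrite('pics/c3.png',np.hstack([cv2.resize(s[206:326,330:480],(400,320),interpolation=cv2.INTER_CUBIC),cv2.resize(t[270:350,320:420],(400,320),interpolation=cv2.INTER_CUBIC)]))
E
```

```text
time_s: 7.0
eef_pos: [406.0, 168.5, 24.3]
ee_rot: [0.255, 0.238, 0.935, -0.061]
force: [0.3, 0.2, 0.4]
grip_width: 0.994
grip_force: 0.0
time_s: 7.5
eef_pos: [351.2, 197.1, 128.7]
ee_rot: [0.254, 0.238, 0.936, -0.062]
force: [0.9, -0.2, -0.4]
grip_width: 0.999
grip_force: 0.0
[[-0.48, -0.88, 0.0], [-0.88, 0.48, 0.0], [-0.0, 0.0, -1.0]] [ 0.47289577  0.14529993  2.16203524 -0.74710421  0.65287353 -0.03581154]
61.6
[-0.007, -0.0, -0.001, 0.042, 0.041, 0.153],[-0.007, 0.001, -0.001, 0.042, 0.041, 0.153],[-0.006, 0.002, -0.001, 0.042, 0.041, 0.153],[-0.006, 0.003, -0.002, 0.042, 0.041, 0.153],[-0.006, 0.003, -0.002, 0.042, 0.041, 0.153],
[-0.005, 0.005, -0.003, 0.042, 0.041, 0.153],[-0.004, 0.005, -0.002, 0.042, 0.041, 0.153],[-0.003, 0.005, -0.004, 0.042, 0.041, 0.153],[-0.002, 0.005, -0.003, 0.042, 0.041, 0.153],[-0.001, 0.006, -0.004, 0.042, 0.041, 0.153],
end [399.9 169.9 169.9] err [0.1 0.1 0.1] rot err [-0.1  0.  -0.1]
-118.4
[-0.007, -0.0, -0.001, -0.041, 0.042, -0.153],[-0.007, -0.001, -0.001, -0.041, 0.042, -0.153],[-0.006, -0.002, -0.001, -0.041, 0.042, -0.153],[-0.006, -0.003, -0.002, -0.041, 0.042, -0.153],[-0.006, -0.004, -0.002, -0.041, 0.042, -0.153],
[-0.004, -0.004, -0.003, -0.041, 0.042, -0.153],[-0.004, -0.005, -0.003, -0.041, 0.042, -0.153],[-0.003, -0.005, -0.003, -0.041, 0.042, -0.153],[-0.002, -0.006, -0.004, -0.041, 0.042, -0.153],[-0.001, -0.006, -0.003, -0.041, 0.042, -0.153],
end [400.  169.7 169.5] err [0.  0.3 0.5] rot err [ 0.1 -0.  -0.2]
```

View pics/c3.png

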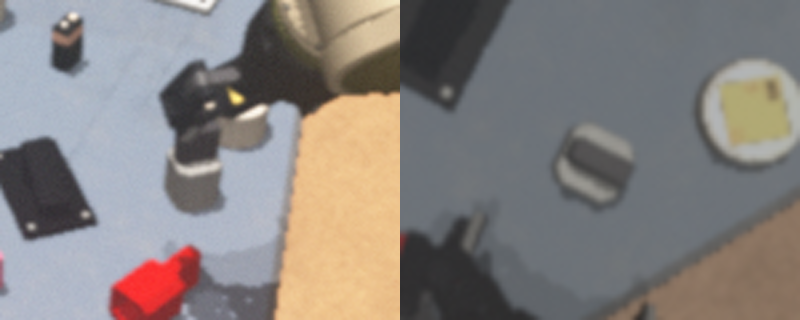

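Left, the key stands upright at (195,180), mouth down and released. Right, its dark blade is at (598,165) in the crop, about top pixel (369,311), its long side running along yaw of about 60°. Next I measure the blade.

Run:
```python
from h import *
t=cv2.imread('pics/t3.png');c,f=sub(t,355,298,28,28,10);g=c.max(2)
print(g[::20,::20])
for th in (75,85,95):
    m=(g<th).astype(np.uint8)*255;cont(m,f,'top',70)
m=(abs(g.astype(int)-0)>115).astype(np.uint8)*255
cont(m,f,'top',40)
print(proj('top',[[400,170,72],[400,170,40]]))
plan([400,170,170],Rt(61.6),13)
```

```text
[[121 120 121 121 121 121 121 121 120 120 121 121 122 121]
 [120 121 121 122 121 120 118 119 121 121 121 121 120 120]
 [121 121 121 119 107 134 144 138 124 121 120 120 121 121]
 [121 121 121 106 101 123 141 154 150 136 124 121 121 121]
 [121 121 119  90  78  81  90 116 143 150 149 132 120 121]
 [120 120 106  86  71  84  84  84  92 118 144 145 118 121]
 [121 119  96 124  68  75  83  84  84  84  89 115 117 120]
 [120 113 102 150 112  77  69  77  82  83  84  82 109 121]
 [120 118  90 145 150 127 100  79  70  77  82  88 118 120]
 [121 120 105 106 138 153 150 118  94  77  72 102 122 121]
 [121 120 119  86  84 107 136 147 136 119  85 112 121 120]
 [121 120 120 110 103  93  86 109 119  98  98 120 120 121]
 [120 120 121 121 121 119 109  87  96 104 118 120 120 120]
 [121 120 120 120 120 121 120 117 119 120 120 120 120 120]]
top [398.7 174. ] [33.1  8.4] 48.9 [367.5 311.5]
top [401.3 172.3] [35.8 14.2] 62.7 [368.8 310.1]
top [395.4 176.3] [39.7 30.9] 62.7 [367.8 313.9]
top [400.  169.6] [61.5 59.8] 89.3 [368.5 311.5]
[[369.90630164 311.35365753]
 [368.38466265 311.45026538]]
[-0.005, -0.0, -0.0, 0.033, 0.031, 0.118],[-0.005, 0.0, -0.001, 0.033, 0.031, 0.118],[-0.005, 0.001, -0.001, 0.033, 0.031, 0.118],[-0.005, 0.002, -0.001, 0.033, 0.031, 0.118],[-0.005, 0.002, -0.001, 0.033, 0.031, 0.118],
[-0.004, 0.003, -0.001, 0.033, 0.031, 0.118],[-0.004, 0.003, -0.002, 0.033, 0.031, 0.118],[-0.004, 0.003, -0.002, 0.033, 0.031, 0.118],[-0.003, 0.004, -0.002, 0.033, 0.031, 0.118],[-0.002, 0.004, -0.002, 0.033, 0.031, 0.118],
[-0.002, 0.004, -0.002, 0.033, 0.031, 0.118],[-0.001, 0.004, -0.003, 0.033, 0.031, 0.118],[-0.001, 0.005, -0.003, 0.033, 0.031, 0.118],end [400.3 170.  170.3] err [-0.3 -0.  -0.3] rot err [ 0.2  0.2 -0.4]
```

```bash
python3 -m jog '[[-0.005,0,0,0.033,0.031,0.118,0.085],[-0.005,0,-0.001,0.033,0.031,0.118,0.085],[-0.005,0.001,-0.001,0.033,0.031,0.118,0.085],[-0.005,0.002,-0.001,0.033,0.031,0.118,0.085],[-0.005,0.002,-0.001,0.033,0.031,0.118,0.085]]' >/dev/null
python3 -m jog '[[-0.004,0.003,-0.001,0.033,0.031,0.118,0.085],[-0.004,0.003,-0.002,0.033,0.031,0.118,0.085],[-0.004,0.003,-0.002,0.033,0.031,0.118,0.085],[-0.003,0.004,-0.002,0.033,0.031,0.118,0.085],[-0.002,0.004,-0.002,0.033,0.031,0.118,0.085]]' >/dev/null
python3 -m jog '[[-0.002,0.004,-0.002,0.033,0.031,0.118,0.085],[-0.001,0.004,-0.003,0.033,0.031,0.118,0.085],[-0.001,0.005,-0.003,0.033,0.031,0.118,0.085],[0,0,0,0,0,0,0.085]]'
python3 - <<'E'
from h import *
print(sense()['joints']);plan([401.5,171.5,90],Rt(62),3)
E
```

```text
time_s: 9.0
eef_pos: [401.3, 167.3, 166.3]
ee_rot: [0.002, 0.862, 0.507, -0.004]
force: [-0.3, -0.4, -0.0]
grip_width: 1.002
grip_force: 0.0
[ 0.12836959  0.20180569  1.8567817  -0.00794222  1.0889499   0.6398407 ]
[0.001, -0.001, 0.025, -0.0, 0.003, -0.006],[0.002, -0.0, 0.026, -0.0, 0.003, -0.006],[0.001, -0.001, 0.025, -0.0, 0.003, -0.006],end [401.2 171.4  90.2] err [ 0.3  0.1 -0.2] rot err [-0.   0.  -0.1]
```

```bash
python3 -m jog '[[0.001,-0.001,0.025,0,0.003,-0.006,0.085],[0.002,0,0.026,0,0.003,-0.006,0.085],[0.001,-0.001,0.025,0,0.003,-0.006,0.07],[0,0,0,0,0,0,0.05]]'
python3 - <<'E'
from h import *
plan([401.5,171.5,55],Rt(62),3)
E
```

```text
time_s: 9.4
eef_pos: [398.3, 172.3, 87.9]
ee_rot: [-0.001, 0.856, 0.517, -0.003]
force: [0.1, 0.6, -0.4]
grip_width: 0.684
grip_force: 0.0
[0.0, 0.001, 0.011, -0.002, 0.001, 0.002],[0.001, 0.001, 0.011, -0.002, 0.001, 0.002],[-0.0, 0.001, 0.011, -0.002, 0.001, 0.002],end [401.3 171.8  54.9] err [ 0.2 -0.3  0.1] rot err [ 0.1  0.1 -0. ]
```

```bash
python3 -m jog '[[0,0.001,0.011,-0.002,0.001,0.002,0.05],[0.001,0.001,0.011,-0.002,0.001,0.002,0.05],[0,0.001,0.011,-0.002,0.001,0.002,0.05],[0,0,0,0,0,0,0.03]]' 40
python3 -m jog '[[0,0,0,0,0,0,0.02],[0,0,0,0,0,0,0.01],[0,0,0,0,0,0,0.01],[0,0,0,0,0,0,0.01],[0,0,0,0,0,0,0.01]]' 40
python3 -m jog '[[0,0,0,0,0,0,0.01],[0,0,0,0,0,0,0.01]]' 100
```

```text
time_s: 9.8
eef_pos: [403.3, 172.0, 57.5]
ee_rot: [0.002, 0.858, 0.514, 0.002]
force: [0.6, 0.1, 0.2]
grip_width: 0.427
grip_force: 0.0
time_s: 10.3
eef_pos: [404.1, 172.1, 58.5]
ee_rot: [0.002, 0.858, 0.514, 0.003]
force: [-2.1, 0.3, 7.2]
grip_width: 0.151
grip_force: 41.9
time_s: 10.5
eef_pos: [404.1, 172.1, 58.7]
ee_rot: [0.002, 0.858, 0.514, 0.004]
force: [-1.0, -0.7, 9.4]
grip_width: 0.143
grip_force: 97.6
```

```bash
python3 -m jog '[[0,0,-0.02,0,0,0,0.01],[0,0,-0.04,0,0,0,0.01],[0,0,-0.045,0,0,0,0.01],[0,0,0,0,0,0,0.01]]'
python3 - <<'E'
from h import *
plan([586.8,-63.6,155],Rt(60),10)
E
```

```text
time_s: 10.9
eef_pos: [405.1, 172.4, 167.6]
ee_rot: [0.003, 0.858, 0.514, 0.007]
force: [0.5, 0.2, -2.8]
grip_width: 0.138
grip_force: 98.2
[-0.012, 0.027, 0.002, 0.001, -0.001, 0.003],[-0.012, 0.027, 0.001, 0.001, -0.001, 0.003],[-0.012, 0.028, 0.001, 0.001, -0.001, 0.003],[-0.012, 0.027, 0.002, 0.001, -0.001, 0.003],[-0.012, 0.027, 0.001, 0.001, -0.001, 0.003],
[-0.012, 0.027, 0.002, 0.001, -0.001, 0.003],[-0.012, 0.028, 0.001, 0.001, -0.001, 0.003],[-0.012, 0.027, 0.002, 0.001, -0.001, 0.003],[-0.011, 0.028, 0.001, 0.001, -0.001, 0.003],[-0.012, 0.027, 0.001, 0.001, -0.001, 0.003],
end [586.6 -63.8 155.4] err [ 0.2  0.2 -0.4] rot err [0.2 0.  0.1]
```

```bash
python3 -m jog '[[-0.012,0.027,0.002,0.001,-0.001,0.003,0.01],[-0.012,0.027,0.001,0.001,-0.001,0.003,0.01],[-0.012,0.028,0.001,0.001,-0.001,0.003,0.01],[-0.012,0.027,0.002,0.001,-0.001,0.003,0.01],[-0.012,0.027,0.001,0.001,-0.001,0.003,0.01]]'>/dev/null
python3 -m jog '[[-0.012,0.027,0.002,0.001,-0.001,0.003,0.01],[-0.012,0.028,0.001,0.001,-0.001,0.003,0.01],[-0.012,0.027,0.002,0.001,-0.001,0.003,0.01],[-0.011,0.028,0.001,0.001,-0.001,0.003,0.01],[-0.012,0.027,0.001,0.001,-0.001,0.003,0.01]]'>/dev/null
python3 -m jog '[[0,0,0,0,0,0,0.01]]'
python3 - <<'E'
from h import *
print(sense()['joints']);plan([586.8,-63.6,115],Rt(60),3)
s=cap('scene','s4.png');t=cap('top')
u,v=proj('scene',[[586,-65,70]])[0].astype(int);a,b=proj('top',[[586,-65,70]])[0].astype(int);print(u,v,a,b)
cv2.imwrite('pics/c4.png',np.hstack([cv2.resize(s[v-50:v+50,u-50:u+50],(400,400),interpolation=cv2.INTER_CUBIC),cv2.resize(t[b-50:b+50,a-50:a+50],(400,400),interpolation=cv2.INTER_CUBIC)]))
E
```

```text
time_s: 12.0
eef_pos: [585.0, -67.0, 147.5]
ee_rot: [-0.0, 0.866, 0.5, -0.004]
force: [0.6, 0.6, -1.8]
grip_width: 0.143
grip_force: 98.3
[-0.31019943  0.53993109  1.41730117 -0.00660046  1.19089579  0.2169646 ]
[0.001, 0.0, 0.011, -0.002, 0.002, -0.0],[0.002, 0.0, 0.011, -0.002, 0.002, -0.0],[0.001, -0.0, 0.011, -0.002, 0.002, -0.0],end [586.8 -63.6 114.5] err [-0.   0.   0.5] rot err [ 0.1  0.1 -0.1]
405 174 475 222
```

View pics/c4.png

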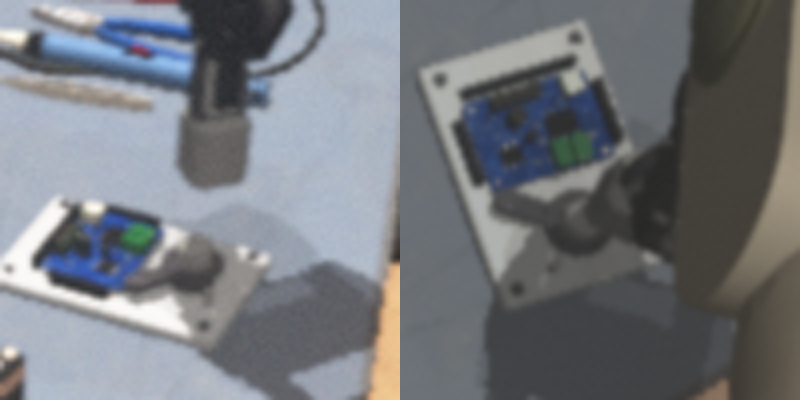

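The key hangs over the head, at scene (408,186) in full-picture pixels. I measure its lateral offset in hand from the body's edges.

Run:
```python
from h import *
s=cv2.imread('pics/s4.png');g=cv2.GaussianBlur(s,(3,3),0).astype(int)
p=np.array(sense()['eef_pos']);Q=rot();z=Q.as_matrix()[:,2];x=Q.as_matrix()[:,0]
T=np.array(eyes.calibration('scene')['cam_to_world'])
for kz_ in (20,26):  # height along key axis above mouth
    base=p+z*(58.7-kz_)
    u0,v0=proj('scene',[base])[0]; v=int(round(v0))
    row=g[v,380:440].sum(1)
    d=np.abs(row-np.median(row[:8]));m=row
    # subpixel crossings about mid level between bench and body
    body=np.median(row[int(u0)-380-3:int(u0)-380+4]);L=(np.median(row[:10])+body)/2;Rr=(np.median(row[-10:])+body)/2
    i=int(u0)-380
    while row[i]<L:i-=1
    l=380+i+(row[i]-L)/(row[i]-row[i+1])
    i=int(u0)-380
    while row[i]<Rr:i+=1
    r=380+i-1+(Rr-row[i-1])/(row[i]-row[i-1])
    e=proj('scene',[base+x])[0]-proj('scene',[base])[0]
    print(kz_,(u0,v0),l,r,(l+r)/2-u0,'px; mm along toolx',((l+r)/2-u0)/e[0])
```

```text
20 (np.float64(407.70879631092464), np.float64(160.6425599519138)) 398.7011494252874 416.70526315789476 -0.0055900193335673976 px; mm along toolx 0.01424021915701045
26 (np.float64(407.9256991554811), np.float64(158.45798713565677)) 398.95 417.07716049382714 0.08788109143245038 px; mm along toolx -0.2232602556245671
```

Run:
```python
from h import *
s=cv2.imread('pics/s0.png');u,v=proj('scene',[[585.9,-65.2,26]])[0];print(u,v,proj('scene',[[585.9,-65.2,40]])[0], proj('scene',[[585.9,-65.2,10]])[0])
u,v=int(u),int(v)
print(u-20,v-12);print(s[v-14:v+14,u-20:u+20].max(2))
```

```text
403.85052555602886 189.07618754109384 [404.36548375 184.35507004] [403.26994697 194.3989103 ]
383 177
[[121 131 150 ... 191 188 187]
 [ 79  84  96 ... 191 186 187]
 [105 101  92 ... 189 190 187]
 ...
 [248 249 248 ... 194 197 197]
 [241 244 247 ... 196 196 198]
 [207 225 232 ... 198 196 196]]
```

Run:
```python
from h import *
np.set_printoptions(linewidth=220,threshold=10**6)
s=cv2.imread('pics/s0.png')
print(s[178:202,386:422].max(2))
```

```text
[[114  97  87  82  80  82  92 111 130 162 184 188 189 192 192 188 192 193 188 189 189 188 189 188 189 190 190 192 194 194 190 189 189 189 189 189]
 [154 144 124 107  93  85  77  80 103 158 188 192 191 191 189 192 190 190 192 190 187 186 190 188 193 191 191 193 191 191 189 189 184 187 189 191]
 [159 148 135 142 136 121 105  92 115 177 209 212 204 198 194 192 192 188 190 190 190 190 190 188 193 192 191 192 193 190 190 191 188 189 192 188]
 [120 131 147 154 155 150 145 122 138 184 224 237 233 224 209 200 197 192 195 195 191 191 190 190 191 190 193 193 192 190 189 189 190 193 192 189]
 [117 139 145 143 147 154 150 123 134 174 219 241 244 239 233 229 221 214 212 200 198 192 194 191 192 192 191 189 191 190 192 192 193 191 190 191]
 [127 144 151 151 150 143 124 101 129 168 224 244 246 237 232 230 229 229 227 223 212 196 201 205 200 192 190 191 189 193 189 193 189 190 190 190]
 [102 118 134 139 141 123  98  97 123 168 227 242 237 226 221 227 231 229 229 229 220 213 225 231 225 208 204 200 195 193 190 190 190 192 190 191]
 [ 85  93  99 107 107  97  90 115 142 183 223 225 205 193 200 214 224 2
[... 1728 characters left out ...]
47 153 170 180 177 167 147 124 111 106 103 113 129 145 166 195 230 243 247 247 244 235 197 152 154 179 193 195]
 [185 148 136 135 142 151 154 158 182 204 227 237 238 235 222 192 182 175 173 157 134 135 180 229 242 247 248 247 240 210 161 144 171 191 192 195]
 [227 190 167 163 171 188 199 208 230 240 246 247 248 247 244 242 240 239 234 213 163 150 214 242 248 248 248 244 229 178 144 159 185 192 196 193]
 [245 238 224 212 229 238 240 242 245 248 248 249 249 249 248 248 247 248 246 236 207 193 233 246 248 248 246 236 198 151 155 179 192 195 194 197]
 [248 247 244 244 246 248 248 248 248 248 248 249 248 249 249 248 248 249 248 246 240 239 245 247 248 248 241 216 161 142 170 188 195 196 196 196]]
```

```bash
python3 -m jog '[[0.001,0,0.011,-0.002,0.002,0,0.01],[0.002,0,0.011,-0.002,0.002,0,0.01],[0.001,0,0.01,-0.002,0.002,0,0.01],[0,0,0,0,0,0,0.01]]'
python3 - <<'E'
from h import *
plan([586.9,-63.4,101],Rt(60),2)
E
```

```text
time_s: 12.5
eef_pos: [585.0, -60.2, 115.0]
ee_rot: [-0.0, 0.865, 0.501, -0.001]
force: [0.8, 0.1, -2.3]
grip_width: 0.141
grip_force: 98.3
[-0.001, 0.002, 0.007, -0.001, 0.001, 0.001],[-0.001, 0.001, 0.007, -0.001, 0.001, 0.001],end [586.6 -63.4 101. ] err [0.3 0.  0. ] rot err [ 0. -0.  0.]
```

```bash
python3 -m jog '[[0,0,0,0,0,0,0.01],[0,0,0,0,0,0,0.01]]'
python3 - <<'E'
from h import *
plan([586.9,-63.4,102],Rt(60),2)
E
```

```text
time_s: 12.7
eef_pos: [586.2, -61.0, 117.4]
ee_rot: [0.001, 0.866, 0.501, 0.0]
force: [-0.6, 0.3, -1.1]
grip_width: 0.142
grip_force: 98.3
[-0.001, 0.001, 0.008, 0.001, 0.0, 0.001],[-0.001, 0.001, 0.007, 0.001, 0.0, 0.001],end [587.  -63.7 102.4] err [-0.1  0.3 -0.4] rot err [ 0.  0. -0.]
```

```bash
python3 -m jog '[[-0.001,0.001,0.008,0,0,0.001,0.01],[-0.001,0.001,0.007,0,0,0.001,0.01],[0,0,0,0,0,0,0.01],[0,0,0,0,0,0,0.01],[0,0,0,0,0,0,0.01]]'
python3 - <<'E'
from h import *
plan([586.7,-63.8,100],Rt(60),1);print(sense()['wrist_torque'])
E
```

```text
time_s: 13.2
eef_pos: [586.8, -63.8, 102.2]
ee_rot: [0.001, 0.866, 0.5, 0.0]
force: [1.3, 0.2, -0.9]
grip_width: 0.142
grip_force: 98.4
[-0.0, -0.0, 0.002, 0.002, 0.001, -0.001],end [586.8 -63.8 100.2] err [-0.1 -0.  -0.2] rot err [-0. -0.  0.]
[ 0.01136378  0.02956194 -0.01308929]
```

Now I feel downwards in 1–2 mm steps.

```bash
for i in 1; do
python3 -m jog '[[0,0,0.002,0,0,0,0.01],[0,0,0,0,0,0,0.01]]'|sed -n '2p;4p'
python3 -m jog '[[0,0,0.002,0,0,0,0.01],[0,0,0,0,0,0,0.01]]'|sed -n '2p;4p'
python3 -m jog '[[0,0,0.001,0,0,0,0.01],[0,0,0,0,0,0,0.01]]'|sed -n '2p;4p'
python3 -m jog '[[0,0,0.001,0,0,0,0.01],[0,0,0,0,0,0,0.01]]'|sed -n '2p;4p'; done
```

```text
eef_pos: [586.7, -63.6, 99.9]
force: [0.1, -0.3, -2.1]
eef_pos: [586.6, -63.7, 97.7]
force: [-0.5, 0.4, -1.8]
eef_pos: [586.7, -63.7, 96.9]
force: [0.2, -0.5, -2.4]
eef_pos: [586.7, -63.7, 95.9]
force: [0.2, 1.3, -1.9]
```

```bash
python3 -m jog '[[0,0,0.001,0,0,0,0.01],[0,0,0,0,0,0,0.01]]'|sed -n '2p;4p'
python3 -m jog '[[0,0,0.001,0,0,0,0.01],[0,0,0,0,0,0,0.01]]'|sed -n '2p;4p'
python3 -m jog '[[0,0,0.001,0,0,0,0.01],[0,0,0,0,0,0,0.01]]'|sed -n '2p;4p'
python3 -c "from h import *;print(sense()['wrist_torque'])"
```

```text
eef_pos: [586.8, -63.7, 95.0]
force: [0.1, 0.2, -1.6]
eef_pos: [586.8, -63.7, 93.9]
force: [0.8, 0.6, -2.8]
eef_pos: [586.8, -63.7, 92.9]
force: [1.5, 0.2, -2.1]
[ 0.07418332 -0.20828444  0.00345751]
```

```bash
python3 -m jog '[[0,0,0.001,0,0,0,0.01],[0,0,0.001,0,0,0,0.01],[0,0,0,0,0,0,0.01]]'|sed -n '2p;4p'
python3 -m jog '[[0,0,0.001,0,0,0,0.01],[0,0,0.001,0,0,0,0.01],[0,0,0,0,0,0,0.01]]'|sed -n '2p;4p'
python3 -m jog '[[0,0,0.001,0,0,0,0.01],[0,0,0.001,0,0,0,0.01],[0,0,0,0,0,0,0.01]]'|sed -n '2p;4p'
python3 -c "from h import *;print(sense()['wrist_torque'])"
```

```text
eef_pos: [586.8, -63.7, 90.9]
force: [1.5, 0.8, -3.1]
eef_pos: [586.7, -63.7, 88.9]
force: [1.7, 1.0, -3.2]
eef_pos: [586.8, -63.7, 86.9]
force: [2.1, -0.2, -3.3]
[ 0.12342186 -0.36344151 -0.02113032]
```

```bash
python3 -m jog '[[0,0,0.001,0,0,0,0.01],[0,0,0,0,0,0,0.01]]'|sed -n '2p;4p'
python3 -m jog '[[0,0,0.001,0,0,0,0.01],[0,0,0,0,0,0,0.01]]'|sed -n '2p;4p'
python3 -m jog '[[0,0,0.001,0,0,0,0.01],[0,0,0,0,0,0,0.01]]'|sed -n '2p;4p'
python3 -c "from h import *;print(sense()['wrist_torque'])"
```

```text
eef_pos: [586.8, -63.7, 85.9]
force: [1.6, 1.1, -2.9]
eef_pos: [586.8, -63.7, 84.9]
force: [1.7, 1.2, -2.8]
eef_pos: [586.9, -63.8, 84.7]
force: [0.5, 0.4, 4.7]
[0.25562718 0.16423833 0.02536489]
```

```bash
python3 -m jog '[[0,0,0,0,0,0.08,0.01],[0,0.0001,0,0,0,0.08,0.01],[0,0.0001,0,0,0,0.08,0.01],[0,0,0,0,0,0,0.01]]'|sed -n '2,4p'
python3 -c "from h import *;print(sense()['wrist_torque'])"
python3 -m jog '[[0,0.0001,0,0,0,0.08,0.01],[0,0.0001,0,0,0,0.08,0.01],[0,0.0002,0,0,0,0.08,0.01],[0,0,0,0,0,0,0.01]]'|sed -n '2,4p'
python3 -c "from h import *;print(sense()['wrist_torque'],rot().as_matrix()[:2,0])"
```

```text
eef_pos: [587.5, -63.5, 84.7]
ee_rot: [0.001, 0.92, 0.392, 0.001]
force: [3.2, 2.8, 3.9]
[ 0.85137774 -0.38279871  0.04822698]
eef_pos: [587.7, -63.9, 84.6]
ee_rot: [0.001, 0.96, 0.28, 0.001]
force: [3.0, 4.2, 5.1]
[ 0.96098533 -0.60770549  0.05296644] [0.84301664 0.5378845 ]
```

Run:
```python
from h import *
s=cap('scene','s5.png');t=cap('top')
u,v=proj('scene',[[596,-55,50]])[0].astype(int);a,b=proj('top',[[600,-60,30]])[0].astype(int)
cv2.imwrite('pics/c5.png',np.hstack([cv2.resize(s[v-45:v+45,u-50:u+50],(444,400),interpolation=cv2.INTER_CUBIC),cv2.resize(t[b-50:b+50,a-40:a+40],(320,400),interpolation=cv2.INTER_CUBIC)]))
print(sense()['joints'])
```

```text
[-3.06298367e-01  6.14557247e-01  1.47508384e+00 -7.04469665e-05
  1.04907782e+00  6.94296631e-01]
```

View pics/c5.png

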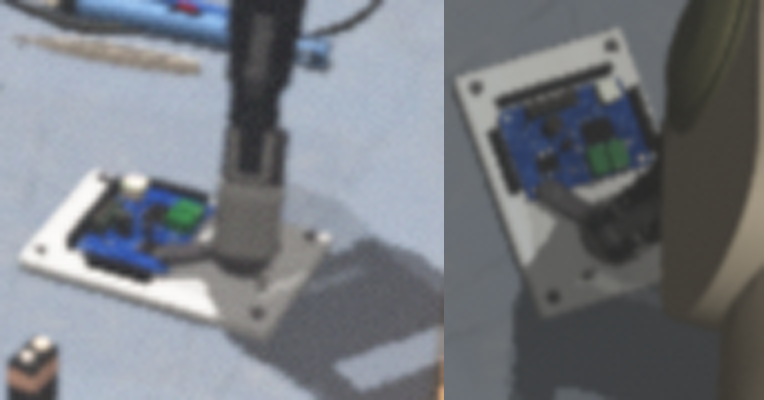

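The toe has swung from the left towards the board, with its tip at crop (548,195), so the key drives the clamp. I keep turning.

```bash
cat > w.py <<'E'
from h import *
m=rot().as_matrix();s=sense();print('tz',np.round(s['wrist_torque'],2),'toolx yaw',np.degrees(np.arctan2(m[1,0],m[0,0])).round(1),np.round(s['force'],1),s['eef_pos'].round(1) if hasattr(s['eef_pos'],'round') else s['eef_pos'])
E
python3 -m jog '[[0,0.0001,0,0,0,0.08,0.01],[0,0.0002,0,0,0,0.08,0.01],[0,0.0001,0,0,0,0.08,0.01],[0,0,0,0,0,0,0.01]]'>/dev/null; python3 w.py
python3 -m jog '[[0,0.0001,0,0,0,0.08,0.01],[0,0.0002,0,0,0,0.08,0.01],[0,0.0001,0,0,0,0.08,0.01],[0,0,0,0,0,0,0.01]]'>/dev/null; python3 w.py
```

```text
tz [ 0.89 -0.58  0.09] toolx yaw 18.8 [3.7 4.3 5.3] [587.9 -64.3  84.6]
tz [ 0.85 -0.65  0.  ] toolx yaw 5.1 [3.1 3.  5.1] [588.1 -64.7  84.7]
```

```bash
python3 -m jog '[[0,0.0001,0,0,0,0.07,0.01],[0,0.0002,0,0,0,0.07,0.01],[0,0,0,0,0,0,0.01]]'>/dev/null; python3 w.py
python3 -m jog '[[0,0.0001,0,0,0,0.05,0.01],[0,0,0,0,0,0,0.01]]'>/dev/null; python3 w.py
python3 -m jog '[[0,0.0001,0,0,0,0.05,0.01],[0,0,0,0,0,0,0.01]]'>/dev/null; python3 w.py
python3 -m jog '[[0,0.0001,0,0,0,0.05,0.01],[0,0,0,0,0,0,0.01]]'>/dev/null; python3 w.py
```

```text
tz [ 0.89 -0.63  0.06] toolx yaw -2.9 [3.1 4.  5.8] [588.1 -65.   84.7]
tz [ 0.87 -0.66  0.1 ] toolx yaw -5.8 [3.3 4.  5. ] [588.1 -65.1  84.7]
tz [ 0.91 -0.68  0.15] toolx yaw -8.6 [3.2 4.3 4.7] [588.1 -65.2  84.7]
tz [ 0.81 -0.67  0.12] toolx yaw -11.5 [3.1 4.3 4.7] [588.1 -65.3  84.7]
```

```bash
python3 -m jog '[[0,0.0001,0,0,0,0.05,0.01],[0,0,0,0,0,0,0.01]]'>/dev/null; python3 w.py
python3 -m jog '[[0,0.0001,0,0,0,0.05,0.01],[0,0,0,0,0,0,0.01]]'>/dev/null; python3 w.py
python3 -m jog '[[0,0.0001,0,0,0,0.04,0.01],[0,0,0,0,0,0,0.01]]'>/dev/null; python3 w.py
python3 -m jog '[[0,0.0001,0,0,0,0.04,0.01],[0,0,0,0,0,0,0.01]]'>/dev/null; python3 w.py
```

```text
tz [ 0.86 -0.74  0.27] toolx yaw -14.3 [3.4 4.  5.1] [588.1 -65.4  84.7]
tz [ 0.82 -0.7  -0.26] toolx yaw -17.3 [3.4 5.3 5.1] [588.1 -65.5  84.7]
tz [ 0.84 -0.72  0.19] toolx yaw -19.5 [3.7 4.5 4.4] [588.1 -65.6  84.6]
tz [ 0.85 -0.72 -0.2 ] toolx yaw -21.8 [2.6 4.1 5.4] [588.  -65.6  84.7]
```

```bash
echo "print('tau6',round(s['tau'][5],3))" >> w.py; python3 w.py
python3 -m jog '[[0,0,0,0,0,0.04,0.01],[0,0,0,0,0,0,0.01]]'>/dev/null; python3 w.py
python3 -m jog '[[0,0,0,0,0,0.04,0.01],[0,0,0,0,0,0,0.01]]'>/dev/null; python3 w.py
python3 -m jog '[[0,0,0,0,0,0.04,0.01],[0,0,0,0,0,0,0.01]]'>/dev/null; python3 w.py
```

```text
tz [ 0.85 -0.72 -0.2 ] toolx yaw -21.8 [2.6 4.1 5.4] [588.  -65.6  84.7]
tau6 0.022
tz [ 0.87 -0.69  0.49] toolx yaw -24.0 [3.9 3.9 5.1] [588.  -65.7  84.7]
tau6 0.822
tz [ 0.83 -0.72 -0.27] toolx yaw -26.4 [2.2 4.  4.9] [588.  -65.8  84.7]
tau6 0.038
tz [ 0.77 -0.66  0.08] toolx yaw -28.7 [3.2 3.5 5.1] [588.  -65.8  84.7]
tau6 0.357
```

Run:
```python
from h import *
s=cap('scene','s6.png');t=cap('top','t6.png')
u,v=proj('scene',[[596,-55,50]])[0].astype(int);a,b=proj('top',[[600,-60,30]])[0].astype(int)
cv2.imwrite('pics/c6.png',np.hstack([cv2.resize(s[v-40:v+40,u-45:u+35],(440,440),interpolation=cv2.INTER_CUBIC),cv2.resize(t[b-45:b+35,a-40:a+24],(352,440),interpolation=cv2.INTER_CUBIC)]))
```

```text
(no output)
```

View pics/c6.png

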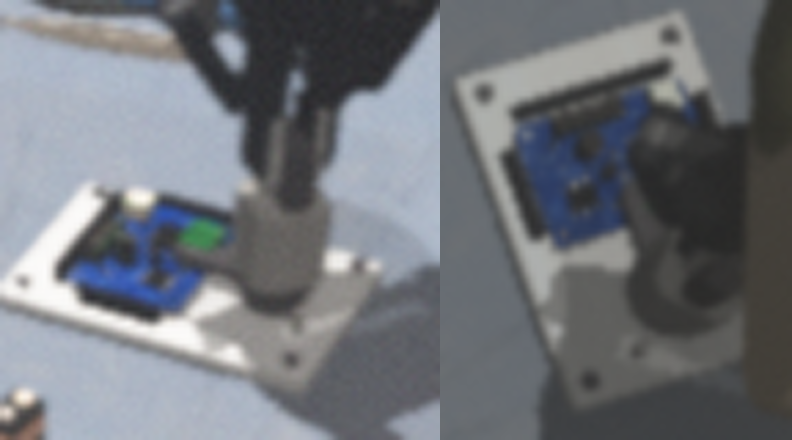

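Run:
```python
from h import *
u,v=proj('scene',[[596,-55,50]])[0].astype(int);a,b=proj('top',[[600,-60,30]])[0].astype(int)
for ph in (16.6,26.6,36.6,46.6):
    r=np.radians(ph);P=[[585.9+49*np.cos(r),-65.2+49*np.sin(r),25]]
    q=proj('scene',P)[0];w=proj('top',P)[0]
    print(ph,((q-[u-45,v-40])*5.5).round(),(w-[a-40,b-45])*5.5+[440,0])
print(((proj('scene',[[585.9,-65.2,26]])[0]-[u-45,v-40])*5.5).round())
```

```text
16.6 [179. 243.] [630.52332647 175.53377921]
26.6 [173. 253.] [611.78598579 183.22185573]
36.6 [170. 263.] [594.85014874 194.02541813]
46.6 [171. 274.] [580.2235908  207.62847499]
[280. 270.]
```

The toe lies along the board side, tip at crop (178,250), within a few degrees of the stop. I turn on in small steps until the torque rises.

```bash
python3 -m jog '[[0,0,0,0,0,0.04,0.01],[0,0,0,0,0,0,0.01]]'>/dev/null; python3 w.py
python3 -m jog '[[0,0,0,0,0,0.03,0.01],[0,0,0,0,0,0,0.01],[0,0,0,0,0,0,0.01]]'>/dev/null; python3 w.py
python3 -m jog '[[0,0,0,0,0,0.03,0.01],[0,0,0,0,0,0,0.01],[0,0,0,0,0,0,0.01]]'>/dev/null; python3 w.py
```

```text
tz [ 0.64 -0.77 -0.23] toolx yaw -31.0 [4.1 4.  4.6] [588.  -65.9  84.7]
tau6 0.064
tz [ 0.64 -0.69  0.04] toolx yaw -32.6 [3.2 2.7 5.7] [587.9 -65.9  84.7]
tau6 0.032
tz [ 0.59 -0.58  0.08] toolx yaw -34.3 [1.9 2.  4.9] [587.9 -65.9  84.6]
tau6 0.132
```

```bash
python3 -m jog '[[0,0,0,0,0,0.03,0.01],[0,0,0,0,0,0,0.01],[0,0,0,0,0,0,0.01]]'>/dev/null; python3 w.py
python3 -m jog '[[0,0,0,0,0,0.03,0.01],[0,0,0,0,0,0,0.01],[0,0,0,0,0,0,0.01]]'>/dev/null; python3 w.py
python3 -m jog '[[0,0,0,0,0,0.03,0.01],[0,0,0,0,0,0,0.01],[0,0,0,0,0,0,0.01]]'>/dev/null; python3 w.py
```

```text
tz [ 0.57 -0.56 -0.24] toolx yaw -36.1 [2.2 2.4 5.3] [587.9 -66.   84.7]
tau6 -0.239
tz [ 0.5  -0.47 -0.3 ] toolx yaw -37.8 [2.5 2.6 5.7] [587.8 -66.1  84.6]
tau6 -0.241
tz [ 0.47 -0.48 -0.13] toolx yaw -39.5 [3.3 0.6 6. ] [587.8 -66.1  84.7]
tau6 -0.154
```

Run:
```python
from h import *
s=cap('scene','s7.png');t=cap('top','t7.png')
u,v=proj('scene',[[596,-55,50]])[0].astype(int)
o=cv2.imread('pics/s6.png')
f=lambda s:cv2.resize(s[v-25:v+25,u-35:u+15],(400,400),interpolation=cv2.INTER_CUBIC)
cv2.imwrite('pics/c7.png',np.hstack([f(o),f(s)]))
```

```text
(no output)
```

View pics/c7.png

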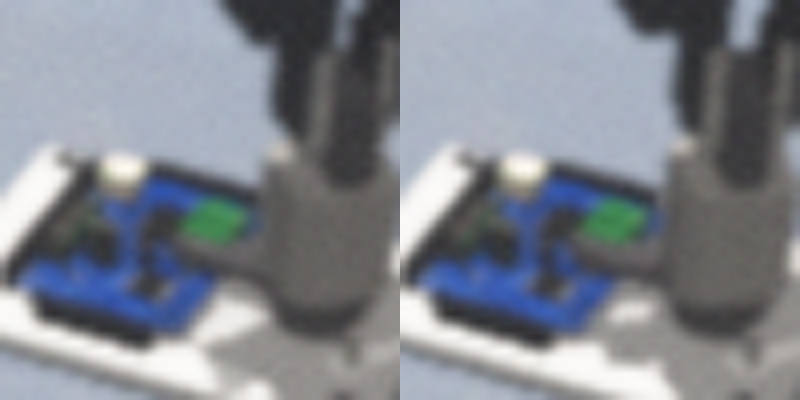

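Run:
```python
from h import *
s=sense();print(s['grip_width'],s['grip_force'],s['time_s'],s['wrist_torque'])
w=[]
for n in('s6','s7'):
    im=cv2.imread(f'pics/{n}.png');g=cv2.GaussianBlur(im,(3,3),0);hsv=cv2.cvtColor(g,cv2.COLOR_BGR2HSV)
    u,v=proj('scene',[[596,-55,50]])[0].astype(int)
    c,f=sub(im,u-35,v-25,50,50,8)
    w.append(cv2.cvtColor(c,cv2.COLOR_BGR2GRAY)[200:320,100:400].astype(np.float32))
print(np.abs(w[0]-w[1])[:60,60:150].mean(),np.abs(w[0]-w[1])[:, 160:290].mean())
# toe patch shift
a=w[0][20:80,60:150];print(cv2.phaseCorrelate(w[0][10:90,50:160],w[1][10:90,50:160]))
```

```text
0.14745595095674657 99.5390260219574 22.0 [ 0.46587761 -0.51478899 -0.13153425]
2.2638888 2.9489744
((-0.13432762816341182, -0.007194563863961889), 0.6741935894886653)
```

```bash
for i in 1 2 3; do python3 -m jog '[[0,0,0,0,0,0,0.01]]'>/dev/null; python3 w.py; done
python3 -m jog '[[0,0,0,0,0,0.05,0.01],[0,0,0,0,0,0,0.01]]'>/dev/null; python3 w.py
python3 -m jog '[[0,0,0,0,0,0,0.01]]'>/dev/null; python3 w.py
python3 -m jog '[[0,0,0,0,0,0,0.01]]' |tail -2; python3 w.py
```

```text
tz [ 0.51 -0.52 -0.14] toolx yaw -39.5 [2.9 2.2 5.2] [587.8 -66.1  84.6]
tau6 -0.167
tz [ 0.5  -0.47 -0.13] toolx yaw -39.5 [2.2 2.5 5.7] [587.8 -66.1  84.7]
tau6 -0.167
tz [ 0.44 -0.5  -0.11] toolx yaw -39.5 [2.3 1.8 5.7] [587.8 -66.1  84.6]
tau6 -0.167
tz [ 0.46 -0.45 -0.1 ] toolx yaw -42.5 [3.3 2.3 5.8] [587.7 -66.1  84.6]
tau6 0.319
tz [ 0.42 -0.42 -0.11] toolx yaw -42.4 [1.9 2.1 5.5] [587.7 -66.2  84.6]
tau6 -0.066
grip_width: 0.139
grip_force: 99.6
tz [ 0.47 -0.46 -0.08] toolx yaw -42.4 [2.1 2.1 5.9] [587.7 -66.1  84.6]
tau6 -0.095
```

Run:
```python
from h import *
np.set_printoptions(linewidth=230,threshold=10**6)
cap('scene','s8.png')
T=np.array(eyes.calibration('scene')['cam_to_world'])
d=np.array([586,-65,50])-T[:3,3];print('view az',np.degrees(np.arctan2(d[1],d[0])),'dist',np.linalg.norm(d))
for h in (58,62):
    u,v=proj('scene',[[586,-65,h]])[0].round().astype(int);print(h,u,v)
    for n in ('s5','s6','s7','s8'):
        im=cv2.imread(f'pics/{n}.png');print(n,im[v-1:v+2,u-16:u+17].astype(float).mean((0,2)).round().astype(int))
d=np.array([586,-65,115])-T[:3,3];print('s4 dist',np.linalg.norm(d))
```

```text
view az -55.36610598353306 dist 1409.9404438683255
58 405 178
s5 [ 79  83  87  96 108 125 151 143 119 106 107 109 110 109 109 109 108 107 106 104 105 106 116 139 157 161 163 163 165 165 168 172 173]
s6 [ 79  82  87  96 107 112 112  98  90  94 100 108 107 108 102  87  82  79  80  85  94 103 106 112 136 155 160 161 163 163 165 168 170]
s7 [ 79  83  84  95 106 118 127 109  93  97 103 108 109 105  94  84  79  80  83  92 103 107 113 125 148 159 162 163 162 162 164 165 167]
s8 [ 78  83  86  95 106 122 136 118  95  99 105 108 108 101  88  81  78  81  84  95 106 108 111 128 148 161 162 162 162 163 163 166 166]
62 405 177
s5 [101 112 120 132 144 155 165 152 128 111 107 107 108 104 105 105 104 100  98  96  93  94 109 139 159 163 166 169 172 174 175 178 177]
s6 [102 112 120 132 145 148 133 107  96 102 106 111 109 105  93  75  68  67  68  73  85 101 110 120 142 158 162 167 170 172 172 174 176]
s7 [101 111 119 133 145 151 147 117  97 102 108 110 108  99  83  71  67  69  70  82  99 108 120 133 153 161 165 168 169 172 173 172 173]
s8 [100 110 121 133 144 155 154 127 100 103 108 109 108  97  78  69  66  69  72  87 103 109 116 135 152 164 165 166 168 170 173 173 172]
s4 dist 1375.3681311818896
```

The silhouette widths show the key turning with the gripper while the toe stays, so the key is crossing socket play. I go on until the torque rises.

```bash
python3 -m jog '[[0,0,0,0,0,0.03,0.01],[0,0,0,0,0,0,0.01],[0,0,0,0,0,0,0.01]]'>/dev/null; python3 w.py
python3 -m jog '[[0,0,0,0,0,0.03,0.01],[0,0,0,0,0,0,0.01],[0,0,0,0,0,0,0.01]]'>/dev/null; python3 w.py
python3 -m jog '[[0,0,0,0,0,0.03,0.01],[0,0,0,0,0,0,0.01],[0,0,0,0,0,0,0.01]]'>/dev/null; python3 w.py
python3 -c "
from h import *
s=cap('scene','s9.png');u,v=proj('scene',[[596,-55,50]])[0].astype(int)
w=[sub(cv2.imread(f'pics/{n}.png'),u-35,v-25,50,50,8)[0].mean(2)[210:290,150:260].astype(np.float32) for n in('s5','s6','s7','s8','s9')]
for i in range(4):print(cv2.phaseCorrelate(w[i],w[i+1]),np.abs(w[i]-w[i+1]).mean())"
```

```text
tz [ 0.45 -0.37 -0.07] toolx yaw -44.1 [2.  2.3 6.9] [587.7 -66.2  84.6]
tau6 -0.05
tz [ 0.27 -0.29 -0.05] toolx yaw -45.8 [-0.   1.6  6.4] [587.6 -66.2  84.6]
tau6 -0.049
tz [ 0.22 -0.14 -0.04] toolx yaw -47.5 [1.2 1.1 6.7] [587.5 -66.3  84.6]
tau6 -0.047
((2.7488807399537265, 0.2685400345664277), 0.2372733058532079) 14.664203
((-0.12230049646473873, -0.028907518309964075), 0.6938797996441524) 2.6902273
((-0.0073788968452461745, 0.0259691262640942), 0.7065014127890269) 1.8950378
((-0.0979914040543477, 0.12268317352781821), 0.6855526065826416) 2.2104168
```

```bash
python3 -m jog '[[0,0,0,0,0,0.03,0.01],[0,0,0,0,0,0,0.01],[0,0,0,0,0,0,0.01]]'>/dev/null; python3 w.py
python3 -m jog '[[0,0,0,0,0,0.03,0.01],[0,0,0,0,0,0,0.01],[0,0,0,0,0,0,0.01]]'>/dev/null; python3 w.py
python3 -m jog '[[0,0,0,0,0,0.03,0.01],[0,0,0,0,0,0,0.01],[0,0,0,0,0,0,0.01]]' |grep grip; python3 w.py
```

```text
tz [ 0.16 -0.06 -0.05] toolx yaw -49.3 [0.4 1.  6.7] [587.4 -66.4  84.6]
tau6 -0.042
tz [ 0.09 -0.06 -0.09] toolx yaw -51.0 [-0.4 -0.3  6.6] [587.4 -66.5  84.6]
tau6 -0.043
grip_width: 0.141
grip_force: 99.7
tz [ 0.1  -0.01 -0.06] toolx yaw -52.7 [-0.5  1.   7. ] [587.4 -66.5  84.6]
tau6 -0.051
```

```bash
python3 -c "
from h import *
print(sense()['joints'],sense()['time_s'])
cap('scene','s10.png')
for n in('s4','s5','s6','s7','s8','s9','s10'):
    im=cv2.imread(f'pics/{n}.png');u,v=proj('scene',[[586,-65,48]])[0].round().astype(int)
    print(n,u,v,im[v:v+3,u-16:u+17].astype(float).mean((0,2)).round().astype(int).tolist())"
python3 -m jog '[[0,0,0,0,0,0.05,0.01],[0,0,0,0,0,0,0.01],[0,0,0,0,0,0,0.01]]'>/dev/null; python3 w.py
python3 -m jog '[[0,0,0,0,0,0.05,0.01],[0,0,0,0,0,0,0.01],[0,0,0,0,0,0,0.01]]'>/dev/null; python3 w.py
python3 -m jog '[[0,0,0,0,0,0.05,0.01],[0,0,0,0,0,0,0.01],[0,0,0,0,0,0,0.01]]' |grep grip; python3 w.py
```

```text
[-3.09955325e-01  6.15026529e-01  1.47421054e+00 -2.12436587e-03
  1.05032395e+00  2.18169724e+00] 24.6
s4 405 182 [93, 94, 92, 90, 89, 101, 141, 201, 229, 227, 215, 199, 174, 143, 125, 126, 129, 136, 140, 149, 156, 155, 156, 157, 158, 161, 162, 161, 159, 160, 158, 159, 156]
s5 405 182 [91, 92, 89, 87, 85, 96, 107, 103, 92, 95, 98, 99, 101, 100, 99, 98, 98, 98, 99, 97, 96, 103, 126, 147, 156, 157, 157, 160, 161, 160, 158, 157, 155]
s6 405 182 [94, 94, 94, 90, 86, 88, 91, 91, 87, 87, 92, 95, 97, 96, 98, 97, 98, 98, 96, 98, 97, 99, 102, 122, 149, 159, 161, 160, 160, 159, 156, 157, 157]
s7 405 182 [94, 93, 92, 88, 87, 91, 94, 89, 86, 92, 94, 97, 99, 100, 98, 98, 98, 98, 97, 99, 99, 98, 107, 136, 154, 161, 160, 159, 161, 160, 157, 157, 157]
s8 405 182 [94, 94, 93, 89, 87, 90, 98, 93, 89, 93, 94, 96, 98, 99, 99, 100, 98, 97, 97, 100, 98, 97, 108, 139, 157, 162, 161, 161, 162, 157, 157, 156, 157]
s9 405 182 [93, 95, 95, 90, 86, 94, 106, 100, 91, 92, 94, 99, 98, 100, 99, 99, 97, 100, 99, 100, 98, 100, 115, 144, 159, 161, 162, 160, 161, 159, 159, 157, 156]
s10 405 182 [93, 95, 92, 89, 86, 96, 111, 107, 96, 91, 97, 99, 98, 100, 98, 99, 99, 99, 99, 99, 98, 103, 125, 150, 161, 163, 162, 160, 160, 160, 157, 158, 157]
tz [-0.02 -0.04 -0.08] toolx yaw -55.6 [-1.   0.9  7.1] [587.4 -66.5  84.6]
tau6 -0.033
tz [ 0.01  0.04 -0.05] toolx yaw -58.4 [0.8 0.5 7.7] [587.4 -66.5  84.6]
tau6 -0.033
grip_width: 0.143
grip_force: 99.7
tz [ 0.1  -0.05 -0.09] toolx yaw -61.3 [0.2 0.2 7.2] [587.4 -66.5  84.6]
tau6 -0.036
```

```bash
python3 -m jog '[[0,0,0,0,0,0.05,0.01],[0,0,0,0,0,0,0.01],[0,0,0,0,0,0,0.01]]'>/dev/null; python3 w.py
python3 -m jog '[[0,0,0,0,0,0.03,0.01],[0,0,0,0,0,0,0.01],[0,0,0,0,0,0,0.01]]'>/dev/null; python3 w.py
python3 -m jog '[[0,0,0,0,0,0.03,0.01],[0,0,0,0,0,0,0.01],[0,0,0,0,0,0,0.01]]'>/dev/null; python3 w.py
python3 -m jog '[[0,0,0,0,0,0.03,0.01],[0,0,0,0,0,0,0.01],[0,0,0,0,0,0,0.01]]'>/dev/null; python3 w.py
```

```text
tz [0.09 0.01 0.06] toolx yaw -64.1 [-0.1  0.6  7.1] [587.4 -66.4  84.6]
tau6 0.074
tz [0.06 0.03 0.15] toolx yaw -65.9 [0.5 0.2 5.5] [587.3 -66.5  84.6]
tau6 0.11
tz [0.01 0.11 0.13] toolx yaw -67.6 [-1.2  0.1  7.1] [587.3 -66.5  84.6]
tau6 0.192
tz [-0.04  0.11  0.34] toolx yaw -69.3 [-1.   1.1  7.6] [587.3 -66.5  84.6]
tau6 0.304
```

```bash
python3 -m jog '[[0,0,0,0,0,0.03,0.01],[0,0,0,0,0,0,0.01],[0,0,0,0,0,0,0.01]]'>/dev/null; python3 w.py
python3 -m jog '[[0,0,0,0,0,0.02,0.01],[0,0,0,0,0,0,0.01],[0,0,0,0,0,0,0.01]]'>/dev/null; python3 w.py
python3 -c "
from h import *
cap('scene','s11.png');u,v=proj('scene',[[596,-55,50]])[0].astype(int)
w=[sub(cv2.imread(f'pics/{n}.png'),u-35,v-25,50,50,8)[0].mean(2)[210:290,150:260].astype(np.float32) for n in('s6','s9','s11')]
for i in (1,2):print(cv2.phaseCorrelate(w[0],w[i]),np.abs(w[0]-w[i]).mean())"
```

```text
tz [-0.03  0.12  0.36] toolx yaw -71.0 [-1.7  0.5  7.8] [587.2 -66.5  84.6]
tau6 0.374
tz [-0.02  0.21  0.44] toolx yaw -72.1 [-1.2  0.1  8.3] [587.2 -66.5  84.6]
tau6 0.48
((-1.1075653336860043, 0.23584135553181085), 0.5091291719675064) 3.486818
((-0.006533493281544622, -0.07989348582871969), 0.7474570329984029) 7.5084844
```

```bash
python3 -m jog '[[0,0,0,0,0,-0.05,0.01],[0,0,-0.0003,0,0,-0.03,0.01],[0,0,0,0,0,0,0.01],[0,0,0,0,0,0,0.01]]'>/dev/null; python3 w.py
python3 -m jog '[[0,0,0,0,0,0,0.02],[0,0,0,0,0,0,0.03],[0,0,0,0,0,0,0.045],[0,0,0,0,0,0,0.045],[0,0,0,0,0,0,0.045]]'
python3 -m jog '[[0,0,-0.01,0,0,0,0.045],[0,0,-0.03,0,0,0,0.045],[0,0,-0.04,0,0,0,0.045],[0,0,-0.04,0,0,0,0.045],[0,0,-0.03,0,0,0,0.045]]'
python3 -m jog '[[-0.02,0,-0.02,0,0,0,0.06],[-0.03,0,0,0,0,0,0.06],[-0.03,0,0,0,0,0,0.06],[-0.03,0,0,0,0,0,0.06],[-0.03,0,0,0,0,0,0.06]]'
python3 -c "
from h import *
print(rot().as_matrix()[:,0])"
```

```text
tz [-0.13 -0.01  0.15] toolx yaw -67.7 [-0.8 -0.6  5.6] [587.3 -66.5  84.6]
tau6 0.134
time_s: 28.3
eef_pos: [587.2, -65.9, 84.2]
ee_rot: [0.0, 0.83, -0.558, 0.001]
force: [-0.3, 0.2, -0.3]
grip_width: 0.53
grip_force: 0.0
time_s: 28.8
eef_pos: [587.4, -65.7, 237.9]
ee_rot: [-0.0, 0.83, -0.558, 0.002]
force: [0.6, 0.2, 0.5]
grip_width: 0.528
grip_force: 0.0
time_s: 29.3
eef_pos: [533.6, 65.0, 255.0]
ee_rot: [0.0, 0.83, -0.558, 0.001]
force: [0.4, -0.2, 0.1]
grip_width: 0.703
grip_force: 0.0
[ 0.37775289 -0.92590441  0.00194499]
```

Run:
```python
from h import *
s=cap('scene','s12.png');t=cap('top','t12.png')
def toe(im,name,c):
    hsv=cv2.cvtColor(im,cv2.COLOR_BGR2HSV).astype(np.float32);out=[]
    for a in range(-20,121,4):
        r=np.arange(26,47,3);P=np.c_[c[0]+r*np.cos(np.radians(a)),c[1]+r*np.sin(np.radians(a)),np.full(len(r),25)]
        q=proj(name,P).astype(np.float32)
        S=cv2.remap(hsv[...,1],q[:,:1],q[:,1:],1).ravel();V=cv2.remap(hsv[...,2],q[:,:1],q[:,1:],1).ravel()
        out.append((a,int(((S<70)&(V<(125 if name=='top' else 165))&(V>55)).sum())))
    print(name,out)
toe(cv2.imread('pics/t0.png'),'top',(585.9,-65.2));toe(t,'top',(585.9,-65.2))
# key in top view: light shoulder ring / dark blade
u,v=proj('top',[[586,-65,98]])[0].astype(int);c,f=sub(t,u-16,v-16,32,32,8);g=c.max(2)
np.set_printoptions(linewidth=200);print(u,v);print(t[v-14:v+16:2,u-14:u+16:2].max(2))
u,v=proj('scene',[[586,-65,98]])[0].astype(int);print(u,v,s[v-8:v+50:4,u].max(1),proj('scene',[[586,-65,66]])[0])
print(s[v-10:v+46:3,u-14:u+15:2].max(2))
```

```text
top [(-20, 1), (-16, 2), (-12, 2), (-8, 3), (-4, 2), (0, 2), (4, 1), (8, 2), (12, 2), (16, 5), (20, 2), (24, 1), (28, 1), (32, 1), (36, 1), (40, 0), (44, 0), (48, 1), (52, 0), (56, 1), (60, 5), (64, 7), (68, 7), (72, 7), (76, 7), (80, 7), (84, 7), (88, 6), (92, 3), (96, 1), (100, 0), (104, 0), (108, 0), (112, 0), (116, 0), (120, 0)]
top [(-20, 4), (-16, 4), (-12, 4), (-8, 4), (-4, 3), (0, 3), (4, 3), (8, 4), (12, 3), (16, 2), (20, 0), (24, 0), (28, 0), (32, 0), (36, 0), (40, 0), (44, 0), (48, 0), (52, 0), (56, 0), (60, 0), (64, 0), (68, 0), (72, 0), (76, 0), (80, 0), (84, 1), (88, 1), (92, 1), (96, 0), (100, 0), (104, 0), (108, 0), (112, 0), (116, 0), (120, 0)]
480 220
[[135 136 135 136 136 136 137 137 137 137 138 138 139 138 138]
 [132 132 133 133 133 133 133 133 134 134 135 135 135 135 136]
 [128 128 130 130 129 130 131 131 131 131 131 132 132 132 132]
 [125 125 125 125 126 126 127 127 127 127 127 128 128 128 128]
 [117 120 121 121 121 123 123 122 124 123 124 124 125 125 126]
 [112 116 116 116 117 118 118 119 118 119 120 120 120 121 121]
 [110 111 111 111 112 113 113 114 114 114 11
[... 1117 characters left out ...]
4 193]
 [ 96 126 138 169 172 124 101 129 184 188 147 191 193 190 192]
 [146 125 118 103 102 103 106 115 113 101 156 194 195 192 195]
 [102 119 103 106 105 104 103 107 106 101 177 201 197 193 191]
 [114 111 104 106 103 104 100 105 105 136 243 248 227 148 210]
 [125 103  95 106 102 105 105 107 106 157 248 250 248 246 235]
 [242 221 136  71  77  88  86  85  91 148 190 242 250 236 154]
 [250 249 214 121  85  78  73 134 167 169 197 246 232 149 188]
 [242 240 239 239 233 226 227 148 180 208 238 230 146 186 198]
 [239 240 238 239 239 238 240 237 240 243 228 145 184 198 200]
 [172 204 227 235 239 239 203 143 230 206 134 189 198 199 202]
 [148 144 135 132 145 169 199 219 199 134 169 180 196 200 202]]
```

```bash
python3 -m jog '[[-0.034,0.03,0,0,0,0,0.06],[-0.034,0.03,0,0,0,0,0.06],[-0.034,0.03,0,0,0,0,0.06],[-0.034,0.03,0,0,0,0,0.06],[-0.034,0.03,0,0,0,0,0.06]]'|sed -n 1,2p
python3 -m jog '[[-0.03,0.0,0,0,0,0,0.06],[-0.03,0.0,0,0,0,0,0.06],[0,0,0,0,0,0,0.06],[0,0,0,0,0,0,0.06]]'|sed -n 1,2p
python3 - <<'E'
from h import *
t=cap('top','t13.png');hsv=cv2.cvtColor(t,cv2.COLOR_BGR2HSV).astype(np.float32);out=[]
for a in range(-20,121,4):
    r=np.arange(26,47,3);P=np.c_[585.9+r*np.cos(np.radians(a)),-65.2+r*np.sin(np.radians(a)),np.full(len(r),25)]
    q=proj('top',P).astype(np.float32);S=cv2.remap(hsv[...,1],q[:,:1],q[:,1:],1).ravel();V=cv2.remap(hsv[...,2],q[:,:1],q[:,1:],1).ravel()
    out.append((a,int(((S<70)&(V<125)&(V>55)).sum())))
print(out)
np.set_printoptions(linewidth=200);print(proj('top',[[586,-65,98],[586,-65,66]]))
print(t[206:240:2,458:496:2].max(2))
for n in ((429,79,35),(583,113,48),(696,113,132)): # untouched objects: diff with first picture
    a,b=proj('top',[n])[0].astype(int);o=cv2.imread('pics/t0.png');print(n,np.abs(o[b-14:b+15,a-14:a+15].astype(int)-t[b-14:b+15,a-14:a+15]).mean().round(1))
d=np.abs(o.astype(int)-t).sum(2)[130:175,410:450].mean();print('cap',d)
E
```

```text
time_s: 29.9
eef_pos: [330.3, 161.3, 254.3]
time_s: 30.3
eef_pos: [315.0, 181.0, 253.5]
[(-20, 1), (-16, 2), (-12, 2), (-8, 3), (-4, 2), (0, 2), (4, 3), (8, 3), (12, 4), (16, 7), (20, 7), (24, 7), (28, 6), (32, 4), (36, 3), (40, 2), (44, 0), (48, 1), (52, 0), (56, 1), (60, 1), (64, 1), (68, 0), (72, 0), (76, 0), (80, 0), (84, 0), (88, 0), (92, 0), (96, 0), (100, 0), (104, 0), (108, 0), (112, 0), (116, 0), (120, 0)]
[[480.29150986 220.30085909]
 [475.18618915 223.35550675]]
[[ 70  96  76  75  90  91 101  95 103  93  55  90 121 113 114 113 113 114 113]
 [ 94  88  79  97  98  87 102  95 100 109 105 147 152 112 113 113 113 114 113]
 [ 97  72  80  96 100  84 102  94  98 114 131 166 164 121 112 112 113 112 111]
 [ 97  68  84  90  97  77  81  90 116 144 165 168 166 136 114 113 114 113 114]
 [110  72  78  80  83 111 145 160 165 153 162 166 166 151 113 113 113 114 114]
 [111  99  71  81  81 128 157 153 140 136 132 139 128  93  90 112 113 114 114]
 [156 151  76  79  85 116 133 137 133 122 102  85  78  77  78 105 114 114 114]
 [172 167 102  68 100 133 132 123  96  78  77  77  78  76  78  94 114 114 113]
 [172 165  91  64 110 125  91  64  76  78  79  78  73  84 121 125 113 114 114]
 [169 134  66  60  81  85  52  53  69  78  72  66  75 125 164 155 115 114 114]
 [161  89  61  60  62  85  52  50  56  66  81  88 105 135 164 164 123 113 114]
 [164  92  61  60  60  74  75  66  81  92 107 124 131 144 168 167 140 114 114]
 [171 115  64  60  60  64  84  95 121 126 128 129 139 166 168 164 158 115 111]
 [173 126  77  61  61  61  68  94 123 109 122 159 168 167 160 111 136 128 114]
 [174 161 113  75  64  62  63  65  82 105 137 172 170 167 157  95 128 150 116]
 [174 173 145  98  89  83  85  92 109 117 160 172 171 168 167 156 150 138 114]
 [174 168 111 122 110 112 112 121 125 138 168 170 166 151 135 112 113 115 115]]
(429, 79, 35) 0.5
(583, 113, 48) 0.5
(696, 113, 132) 0.6
cap 1.5077777777777779
```

Run:
```python
from h import *
o=cv2.imread('pics/t0.png').astype(int);t=cv2.imread('pics/t13.png').astype(int)
d=np.abs(o-t).sum(2)[170:250,430:500]
v,u=np.nonzero(d>60);P=onplane('top',np.c_[u+430,v+170],23)[:,:2]-[585.9,-65.2]
r=np.hypot(*P.T);a=np.degrees(np.arctan2(P[:,1],P[:,0]))
for lo,hi,nm in((-20,48,'new'),(48,120,'old')):
    for r0,r1 in((26,34),(34,42),(42,52)):
        k=(r>r0)&(r<r1)&(a>lo)&(a<hi);print(nm,r0,k.sum(),a[k].mean().round(1) if k.any() else None,np.percentile(a[k],[5,95]).round(1) if k.any() else None)
```

```text
new 26 16 19.4 [-1.  37.5]
new 34 1 15.1 [15.1 15.1]
new 42 0 None None
old 26 35 75.8 [57.7 92.8]
old 34 31 73.8 [60.6 88.4]
old 42 30 76.1 [65.4 85.7]
```

Run:
```python
from h import *
np.set_printoptions(linewidth=200)
o=cv2.imread('pics/t0.png');t=cv2.imread('pics/t13.png')
S=lambda im:cv2.cvtColor(im,cv2.COLOR_BGR2HSV)[...,1]
for a in (5,10,16.6,20,25,30,36):
    q=proj('top',[[585.9+R_*np.cos(np.radians(a)),-65.2+R_*np.sin(np.radians(a)),24] for R_ in range(24,61,4)]).round().astype(int)
    print(a,'S old',S(o)[q[:,1],q[:,0]],'new',S(t)[q[:,1],q[:,0]],'V',t.max(2)[q[:,1],q[:,0]])
```

```text
5 S old [ 6  5 45 84 93 92 85 38 10 10] new [ 6  3 40 83 92 91 82 34 10 10] V [ 88 102  83  92 100  98  96  67  51  52]
10 S old [ 6  2 21 87 90 91 83 22 10 15] new [ 6  3  6 74 93 86 83 23 10 10] V [88 82 83 96 99 98 92 56 52 52]
16.6 S old [  6   5  44  67  53  68  69  85 106 100] new [  3   3   0   9  15  13  54  81 107 100] V [ 80  80  80  84  85  79  80  94 100 102]
20 S old [  6   2  93  88  79 108  99  63  91  82] new [ 3  3  3  3  3  7 55 66 91 81] V [80 81 81 82 84 78 88 96 87 95]
25 S old [  6   6  84 123 110 120 128  94  48 112] new [  6   3   0   7   7  18  98  94  49 112] V [79 79 73 71 77 72 86 81 68 93]
30 S old [  8   5  98 124  81 114 131 119 114 113] new [  3   0  20  74  65 109 129 117 117 112] V [ 74  72  65  72  79  96 101  89  96  96]
36 S old [  6   3  36 121 113 118  67  38  49 113] new [  3   0  33 120 118 119  67  35  46 111] V [ 84  97  99 100 104 107  72  59  83 108]
```

```bash
python3 -c "
from rig import finish_job
print(finish_job())"
```

```text
the job is handed in; nothing more can be done
None
```

The key was stood upright and released, regrasped from above by its flat grip, and seated fully on the head; the clamp was then turned until the toe stopped over the board and the key left there with the arm clear. On reaching the stop I over-turned, and the key appears to have slipped one hex position on the head; on re-engaging, the torque reached 0.44 N m with the toe still (toe about 20° in the top view, against 16.6° at the stop, within measuring error). Before-and-after top pictures of the bottle, tin, battery and capacitor show no change.

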